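# Pad a bottle crate: rake the cork blocks even and check the layer with the pedal gauge

### The arm

A 6-joint arm with a two-finger parallel gripper is mounted at the origin on the work surface. World frame = base frame: x ahead of the robot, y to its left, z up, the work surface at z = 0. Lengths are in m, angles in rad, forces in N, time in s.
With the tool pointing down it reaches from about 0.375 to 0.975 m from the base axis. Payload 3.8 kg.
Tool frame: the origin (TCP) lies at the very end of the fingers, on their centre line; the grasp point (between the pads) lies 19 mm behind it; z points along the fingers, y is the direction in which the jaws open and shut (so a half turn about z gives the same grasp; the last joint's range is limited). The gripper opens to 85 mm and grips with 20 to 120 N. Pads are 22 mm wide; open, the fingers measure 114 mm over their backs; the gripper's body (76 mm by 85 mm) begins 54 mm behind the grasp point. The pads swing forward as they close: fully open they stand 13 mm farther back than shut.
Start: joints at [1.264, 0.264, 1.604, -0, 1.274, -0.037], TCP at [0.18, 0.651, 0.231] pointing down, gripper open.
Joint ranges: [-2.63, 2.63], [-0.94, 2.18], [0.31, 2.57], [-1.31, 4.45], [0, 2.66], [-2.55, 2.55]. Speed limits (rad/s): [2.57, 2.57, 3.14, 3.14, 3.14, 3.14].

### API

Orientations are given as a rotation vector (axis times angle).
In Python, from workcell import * gives the robot as it stands. The module is installed in compiled form; this text tells all that it offers.
- The arm moves only by the tool jog_arm, never from a script. Its argument "deltas" is a list of rows, each an object with "hand": the opening, from -1 (shut) to 1 (fully open); "linear": the shift along the world's x, y, z in m, a list of three; "turn": the turn about the world's z in degrees. In form: [{"hand": hand, "linear": [tx, ty, tz], "turn": turn}, ...]. A call has 1 to 8 rows; each row shifts and turns the pose as measured when the row begins; what a row does not reach is not made up. A row lasts 1/12 s, in which the tool goes at most 41.7 mm and 7.16 degrees, less where a joint would pass 70% of its speed; a pose out of reach is approached as far as the arm can. A call with a gripper value outside its range is refused whole. The fingers move at their own pace and stop on an object; "newtons" is the grip in N (left out, the last holds). Time passes only in rows, so rows that do not move let the fingers close. It gives the time, the measured TCP pose, the force and the opening at its end, in the units of the state.
- observe(): the state, without advancing time (a new reading comes with each control period).
- capture(name): name is "side" or "top" or "wrist"; returns a dict with "color" (400x640x3 uint8, red, green, blue), "fx", "fy", "cx", "cy" (pixels), "k1" (the pictures are not rectified: a ray, as slopes to the right and down, at radius r is drawn at 1 + k1 r^2 times it, then the intrinsics apply), "R" (3x3) and "t" (3): a world point X has camera coordinates R X + t. Camera axes: x right, y down, z forward; pixel columns grow to the right and rows downward; lengths in m; the calibration is good to about 2 mm. A picture is of the moment at which its call begins. There is no depth.
- finish_job(): hands the job in, once; it reports no verdict.
The state is a dict: "time": time; "q": joint angles; "qd": joint speeds; "tau": joint torques, N m; "ee_pos": TCP position; "tool_rot": TCP orientation; "ft_force": force on the tool from outside, world axes, zero at the start; "ft_torque": the same for the moment, N m; "gripper_width": finger opening in m.
Only numpy, scipy, OpenCV 4.12 (cv2) and the standard library are available. Lean on these libraries where they do the work, as an engineer would, in place of code of your own. Each camera call takes 0.05 s, during which the arm holds its last target.

### The job

Take the rake from its rest and rake the heaped cork blocks across the packing crate into an even layer one block deep: all eight inside, none lying on another, at least two in each third between the blue marks. Move the blocks with the rake only, never with the gripper, and lay the rake back in the forks of its rest the way it lay. Then press the yellow pedal fully down to its stop, so that the gauge frame swings down over the layer, and let it spring back; leave the bottles, label rolls and tape dispenser where they are.

Things in the scene. Friction and masses are not known exactly. Their poses are not given: they have to be found in the camera images.
- bed: Open light-wood packing crate, fixed. Origin: centre of its underside on the table; x, y along its sides, z up. Inside 150 mm (its x) by 330 mm (its y), floor 8 mm and rim 42 mm above the table, walls 8 mm. Blue lines on the floor and blue rim marks at its y = -55 and +55 mm part it into thirds. At first the cork blocks are heaped in its +y third, about 30 mm short of the +y wall.
- pedal_pad (a point): Middle of the pedal's black ribbed pad (75 x 64 mm), its top, 95 mm from the hinge, about 83 mm above the table at rest. The yellow plate (125 x 72 mm) rises from its hinge towards the robot side; point -x points from the hinge to the free end, y along the hinge, z out of the plate. Pressed, it swings down until almost level, the pad 44 mm lower; it springs back when let go.
- pedal (a joint): Pedal angle: 0 at rest, 0.50 rad at its stop (about 4 to 12 N at the pad; the stop is hard, so press slowly). A link turns the gauge, an open frame of metal bars (290 x 145 mm) hinged along the crate's +x side, leaning back, up to 200 mm above the table, 3.9 times as far, over to level 47 mm above the crate floor: it meets no block of a layer one deep, but blocks on one another stop it and the pedal.
- rake_grip (a point): The place to grip the rake: centre of its wooden handle, 22 x 22 mm in section and 205 mm long, lying level along the point's y (from y = -140 to +65 mm of this point). The rake weighs 0.2 kg. Its head is at the +y end: see rake_head. z is up. In the rest this point is 85 mm above the table.
- rake_head (a point): Middle of the line of the tine tips: 74 mm from rake_grip along its +y and 75 mm below it. Five steel tines 8 mm wide and 6 mm thick stand down in a row 100 mm wide along the rake's x, gaps 15 mm, 56 mm long, under a cross-bar 14 mm thick.
- rest_seat (a point): Where rake_grip lies when the rake lies home in its rest, 85 mm above the table; axes the same as rake_grip's then. The rest is a dark wood base with two upright forks (14 mm thick, 105 mm and 38 mm from this point on its -y and +y side) whose slots are 33 mm wide at the bottom and flare to 45 mm; fork tops are 98 mm and slot bottoms 74 mm above the table.
- block0: A cork padding block; origin at its centre. 62 (its x) x 42 (y) x 26 mm (z), about 30 g. Lying flat on the crate floor the centre is 21 mm above the table.
- block1: A cork padding block; origin at its centre. 62 (its x) x 42 (y) x 26 mm (z), about 30 g. Lying flat on the crate floor the centre is 21 mm above the table.
- block2: A cork padding block; origin at its centre. 62 (its x) x 42 (y) x 26 mm (z), about 30 g. Lying flat on the crate floor the centre is 21 mm above the table.
- block3: A cork padding block; origin at its centre. 62 (its x) x 42 (y) x 26 mm (z), about 30 g. Lying flat on the crate floor the centre is 21 mm above the table.
- block4: A cork padding block; origin at its centre. 62 (its x) x 42 (y) x 26 mm (z), about 30 g. Lying flat on the crate floor the centre is 21 mm above the table.
- block5: A cork padding block; origin at its centre. 62 (its x) x 42 (y) x 26 mm (z), about 30 g. Lying flat on the crate floor the centre is 21 mm above the table.
- block6: A cork padding block; origin at its centre. 62 (its x) x 42 (y) x 26 mm (z), about 30 g. Lying flat on the crate floor the centre is 21 mm above the table.
- block7: A cork padding block; origin at its centre. 62 (its x) x 42 (y) x 26 mm (z), about 30 g. Lying flat on the crate floor the centre is 21 mm above the table.
- bottle_a: A filled square oil bottle, 56 mm wide, 255 mm tall, standing; leave alone. Origin: centre of its underside.
- bottle_b: Like bottle_a; leave alone.
- label_roll_a: A roll of labels, 72 mm across, 55 mm high, standing between the front spots; leave alone. Origin: centre of its underside.
- label_roll_b: Like label_roll_a, to the right of the crate; leave alone.
- tape_gun: A black tape dispenser with a tan roll, 130 mm long, 77 mm tall, left of the crate; leave alone. Origin: centre of its underside.
- rake: The whole rake. Origin: on the level of the tine tips, 20 mm from below rake_grip towards the handle's end (its -y); axes as rake_grip.
There are look-alikes about, which are no part of the job. What is shaped like the block5 but green or turquoise is not meant.

How it is judged:
By the outcome, as a careful person would: the job done as asked, in the order asked, and still so for the second after the job is handed in, with the robot touching nothing.
It also fails if it takes over 64 s, if anything falls off the work surface, if the arm or the gripper's body presses on something with over 40 N, if the wrist force passes 120 N, or if a joint passes its speed limit or range.

## Working session

There is one attempt and no reset: what is moved stays moved. The work goes in short steps, Python scripts to look and compute and a tool call to move; the robot and the scene stay as the last step left them, time stands still between calls to the robot, and variables do not carry over. Pictures are saved under pics/ and viewed, and the job is handed in when it is done.

Besides the shell and the picture viewer there is one more tool, called after "Emit:" as name(argument=value, ...), one argument or row to a line, values as JSON. jog_arm: Moves the arm, as the interface text tells. Its arguments: {"type":"object","properties":{"deltas":{"type":"array","items":{"type":"object","properties":{"hand":{"type":"number"},"linear":{"type":"array","items":{"type":"number"}},"turn":{"type":"number"}}}},"newtons":{"type":"number"}},"required":["deltas"]}

```bash
mkdir -p pics; cat > h.py <<'E'
from workcell import *
import numpy as np, cv2, pickle
def snap(n,tag):
    c=capture(n); cv2.imwrite(f'pics/{tag}.png',c['color'][:,:,::-1]); pickle.dump(c,open(f'pics/{tag}.pkl','wb')); return c
def load(tag): return pickle.load(open(f'pics/{tag}.pkl','rb'))
def K(c): return np.array([[c['fx'],0,c['cx']],[0,c['fy'],c['cy']],[0,0,1.]])
def D(c): return np.array([c['k1'],0,0,0.])
def ray(c,uv):
    p=cv2.undistortPoints(np.array([[uv]],float),K(c),D(c))[0,0]
    R=np.array(c['R']);t=np.array(c['t'])
    return -R.T@t, R.T@np.array([p[0],p[1],1.])
def atz(c,uv,z):
    o,d=ray(c,uv); return o+d*(z-o[2])/d[2]
def tri(l):
    A=np.zeros((3,3));b=np.zeros(3)
    for c,uv in l:
        o,d=ray(c,uv);d/=np.linalg.norm(d);P=np.eye(3)-np.outer(d,d);A+=P;b+=P@o
    X=np.linalg.solve(A,b); return X
def proj(c,X):
    X=np.array(X,float).reshape(-1,3)
    return cv2.projectPoints(X,cv2.Rodrigues(np.array(c['R'],float))[0],np.array(c['t'],float),K(c),D(c))[0][:,0]
def crop(tag,x0,y0,x1,y1,out,s=None):
    im=cv2.imread(f'pics/{tag}.png')[y0:y1,x0:x1]
    s=s or min(800/(x1-x0),600/(y1-y0)); cv2.imwrite(f'pics/{out}.png',cv2.resize(im,None,fx=s,fy=s,interpolation=cv2.INTER_CUBIC)); print(s)
E
python3 - <<'E'
from h import *
for n in ['side','top','wrist']:
    c=snap(n,n+'0'); print(n,c['fx'],c['k1'],np.round(-np.array(c['R']).T@c['t'],3),np.round(c['R'],2).tolist())
s=observe(); print({k:np.round(v,3).tolist() for k,v in s.items()})
E
```

```text
side 428.1690519621861 -0.0054273575556259 [ 0.301 -0.853  0.738] [[0.95, -0.3, -0.0], [-0.17, -0.55, -0.82], [0.25, 0.78, -0.58]]
top 364.4865061033247 -0.06517464192316616 [0.372 0.022 1.084] [[-0.02, -1.0, -0.0], [-0.98, 0.02, -0.2], [0.2, -0.0, -0.98]]
wrist 318.2097780258733 -0.013311044046003084 [0.109 0.671 0.373] [[0.27, 0.96, -0.0], [0.92, -0.25, 0.29], [0.28, -0.08, -0.96]]
{'time': 0.15, 'q': [1.264, 0.265, 1.605, 0.0, 1.274, -0.037], 'qd': [0.002, -0.001, -0.003, 0.002, 0.001, 0.0], 'tau': [0.0, -51.59, -36.796, -0.0, 0.008, 0.0], 'ee_pos': [0.18, 0.65, 0.23], 'tool_rot': [-0.423, -3.113, 0.003], 'ft_force': [0.228, -0.916, 0.494], 'ft_torque': [-0.022, -0.007, 0.026], 'gripper_width': 0.086}
```

View pics/side0.png

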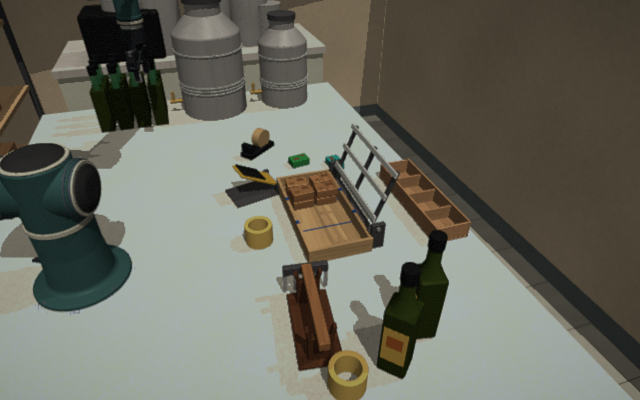

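View pics/top0.png

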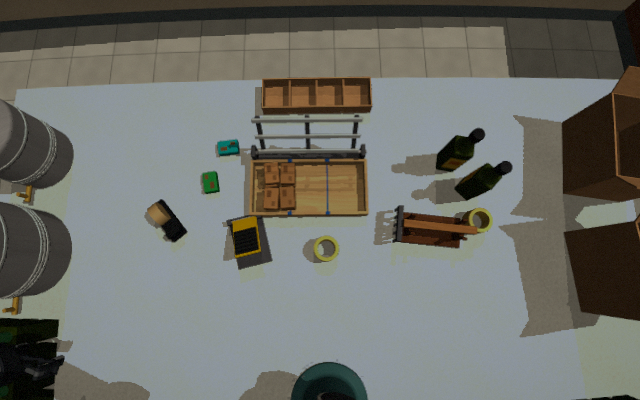

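View pics/wrist0.png

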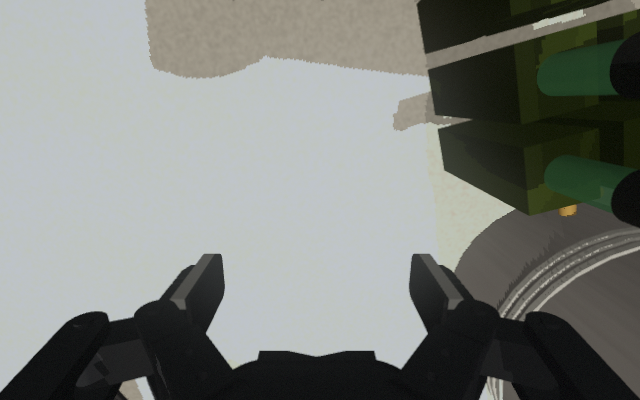

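Top view: the crate is at (310,187) with the heap at (280,187). The rake lies in its rest at (432,227) with its head at (400,225), and the pedal is at (245,238). The side view shows the same layout. I'll enlarge both.

```bash
python3 - <<'E'
from h import *
crop('top0',230,100,390,220,'t_crate'); crop('top0',380,190,500,260,'t_rake'); crop('top0',220,205,280,270,'t_ped',9)
crop('side0',220,110,420,260,'s_crate'); crop('side0',270,250,390,400,'s_rake')
E
```

```text
5.0
6.666666666666667
9
4.0
4.0
```

View pics/t_crate.png

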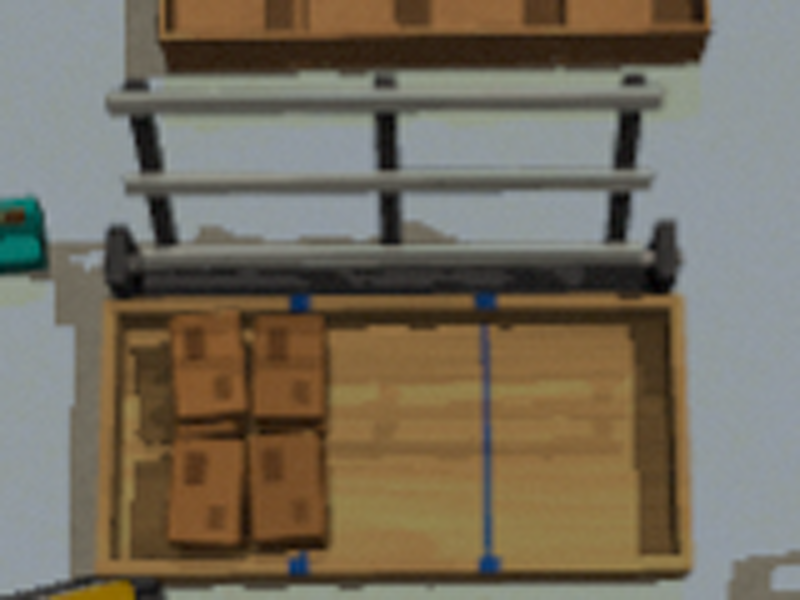

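View pics/t_rake.png

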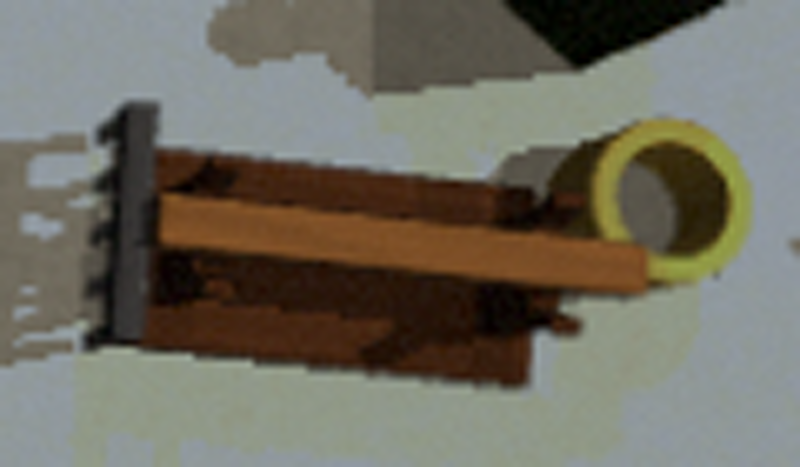

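View pics/t_ped.png

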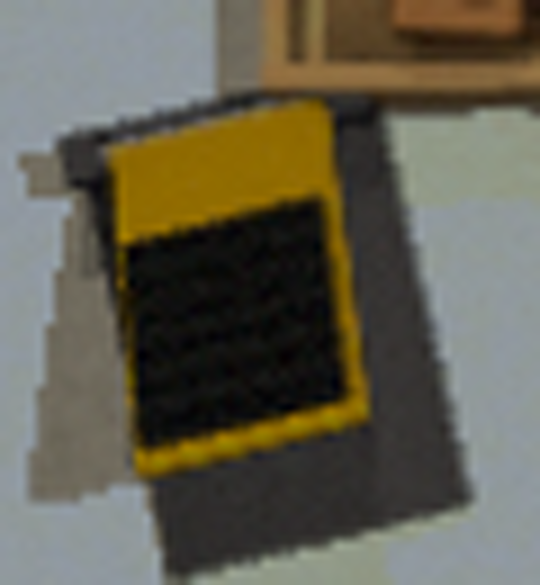

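View pics/s_crate.png

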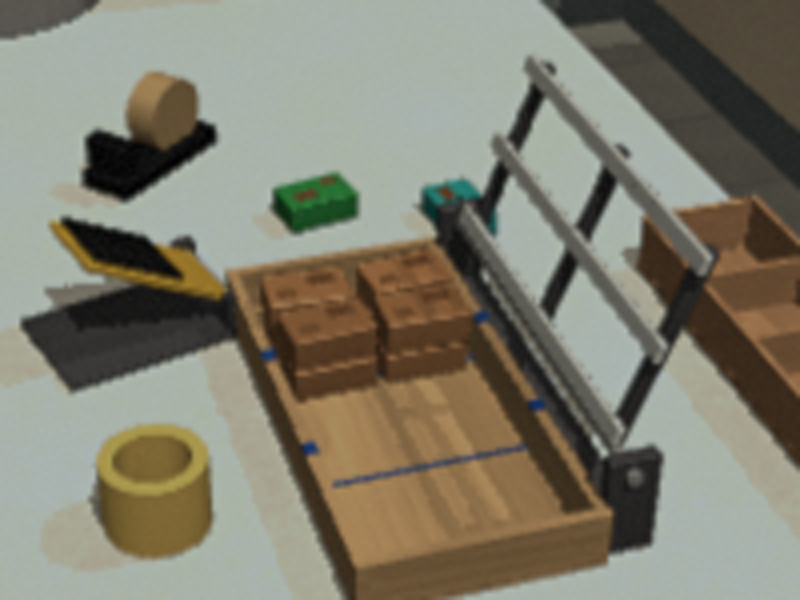

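View pics/s_rake.png

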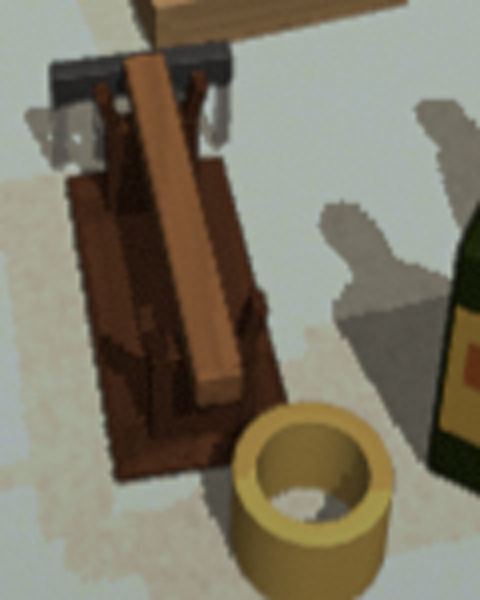

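The heap is 2x2 stacks, two blocks high, with blocks' long sides across the crate. The green block (210,182) and turquoise block (228,148) in the top view are look-alikes outside the crate. I'll get rough positions first, then go over the rake for a wrist view.

```bash
cat > fit1.py <<'E'
from h import *
from scipy.optimize import least_squares
t=load('top0');s=load('side0')
def T(u,v,ox,oy,k): return (ox+u/k,oy+v/k)
def fit(pts,obs,x0):
    # obs: list (cam, idx, uv); params x,y,z,yaw
    def f(p):
        c,sn=np.cos(p[3]),np.sin(p[3]); R=np.array([[c,-sn,0],[sn,c,0],[0,0,1]])
        return np.concatenate([(proj(cam,R@np.array(pts[i])+p[:3])[0]-uv) for cam,i,uv in obs])
    r=least_squares(f,x0,loss='soft_l1'); return r.x, r.fun.reshape(-1,2)
E
python3 - <<'E'
from fit1 import *
# rake handle top corners: grip frame. rake y ~ world +y
P=[(-.011,.065,.011),(.011,.065,.011),(-.011,-.14,.011),(.011,-.14,.011)]
R=lambda u,v:T(u,v,380,190,6.6667); S=lambda u,v:T(u,v,270,250,4)
obs=[(t,1,R(160,195)),(t,0,R(160,243)),(t,3,R(650,245)),(t,2,R(645,285)),
     (s,0,S(127,57)),(s,1,S(165,53)),(s,2,S(197,378)),(s,3,S(241,374))]
x,r=fit(P,obs,[.5,-.3,.085,0]); print('rake',x.round(4),r.round(1).tolist())
C=lambda u,v:T(u,v,230,100,5); S2=lambda u,v:T(u,v,220,110,4)
# crate outer rim corners, x ±.083,y±.173,z .042
P=[(-.083,.173,.042),(.083,.173,.042),(-.083,-.173,.042),(.083,-.173,.042)]
obs=[(t,1,C(104,297)),(t,3,C(684,296)),(t,0,C(97,575)),(t,2,C(692,575)),(s,0,S2(228,271)),(s,1,S2(433,241)),(s,2,S2(357,571)),(s,3,S2(611,514))]
x,r=fit(P,obs,[.55,0,0,0]); print('bed',x.round(4),r.round(1).tolist())
Pd=lambda u,v:T(u,v,220,205,9)
# pad corners black: top; side crop
for n,a,b in [('hinge-left',(125,245),(115,278)),]: pass
tp=[(125,245),(322,197),(348,400),(145,447)]; 
sp=[(183,276),(130,278),(62,222),(120,231)]
for a in tp: print('pad z.083',atz(t,Pd(*a),.083).round(3))
E
```

```text
rake [ 0.4775 -0.2769  0.0829 -0.1294] [[-0.1, -0.6], [-0.7, 0.2], [-0.1, -0.1], [0.4, 1.8], [-0.5, -0.2], [0.2, -0.5], [-0.2, 0.8], [1.1, -0.1]]
bed [ 0.6031  0.0472 -0.0027 -0.0125] [[0.1, 0.7], [-0.1, 0.2], [-0.3, 0.2], [0.1, -0.5], [-0.1, 0.0], [0.8, -0.8], [-0.3, -0.2], [0.4, 0.9]]
pad z.083 [0.469 0.254 0.083]
pad z.083 [0.483 0.194 0.083]
pad z.083 [0.421 0.185 0.083]
pad z.083 [0.408 0.247 0.083]
```

```bash
python3 - <<'E'
from h import *
s=observe();R=cv2.Rodrigues(np.array(s['tool_rot']))[0];print(R.round(3)); print(np.degrees(np.arctan2(R[1,1],R[0,1])))
E
```

```text
[[-0.964  0.267 -0.001]
 [ 0.267  0.964 -0.002]
 [ 0.    -0.002 -1.   ]]
74.53793822955319
```

Emit:
jog_arm(
  deltas=[
    {"hand": 1,"linear": [0.021,-0.035,0],"turn": 0},
    {"hand": 1,"linear": [0.021,-0.035,0],"turn": 0},
    {"hand": 1,"linear": [0.021,-0.035,0],"turn": 0},
    {"hand": 1,"linear": [0.021,-0.035,0],"turn": 0},
    {"hand": 1,"linear": [0.021,-0.035,0],"turn": 0},
    {"hand": 1,"linear": [0.021,-0.035,0],"turn": 0},
    {"hand": 1,"linear": [0.021,-0.035,0],"turn": 0},
    {"hand": 1,"linear": [0.021,-0.035,0],"turn": 0},
  ],
)

```text
time: 0.82
ee_pos: [0.3441, 0.3666, 0.2249]
tool_rot: [-0.401, -3.112, 0.007]
ft_force: [1.4, -0.1, -0.4]
gripper_width: 0.0852
```

Emit:
jog_arm(
  deltas=[
    {"hand": 1,"linear": [0.02,-0.036,0.0],"turn": -5},
    {"hand": 1,"linear": [0.02,-0.036,0],"turn": -5},
    {"hand": 1,"linear": [0.02,-0.036,0],"turn": -5},
    {"hand": 1,"linear": [0.015,-0.038,0],"turn": -5},
    {"hand": 1,"linear": [0.012,-0.038,0],"turn": -5},
    {"hand": 1,"linear": [0.01,-0.038,0],"turn": -5},
    {"hand": 1,"linear": [0.005,-0.04,0],"turn": -5},
    {"hand": 1,"linear": [0,-0.04,0],"turn": -5},
  ],
)

```text
time: 1.48
ee_pos: [0.4476, 0.055, 0.2244]
tool_rot: [-1.483, -2.767, 0.002]
ft_force: [0.8, -0.3, -0.0]
gripper_width: 0.0856
```

Emit:
jog_arm(
  deltas=[
    {"hand": 1,"linear": [0,-0.04,0.0],"turn": -5},
    {"hand": 1,"linear": [0,-0.04,0],"turn": -5},
    {"hand": 1,"linear": [0,-0.04,0],"turn": -5},
    {"hand": 1,"linear": [0,-0.04,0],"turn": -5},
    {"hand": 1,"linear": [0,-0.04,0],"turn": -5},
    {"hand": 1,"linear": [0,-0.04,0],"turn": -5},
    {"hand": 1,"linear": [0,-0.035,0],"turn": -5},
    {"hand": 1,"linear": [0,0,0],"turn": -5},
  ],
)

```text
time: 2.15
ee_pos: [0.4429, -0.2383, 0.2241]
tool_rot: [2.384, 2.043, -0.003]
ft_force: [-0.8, -0.4, -0.1]
gripper_width: 0.0858
```

```bash
python3 - <<'E'
from h import *
snap('wrist','w1');s=observe();R=cv2.Rodrigues(np.array(s['tool_rot']))[0];print(s['ee_pos'],np.degrees(np.arctan2(R[1,1],R[0,1])))
E
```

```text
[ 0.44271986 -0.23603878  0.22383587] -9.051324637810016
```

View pics/w1.png

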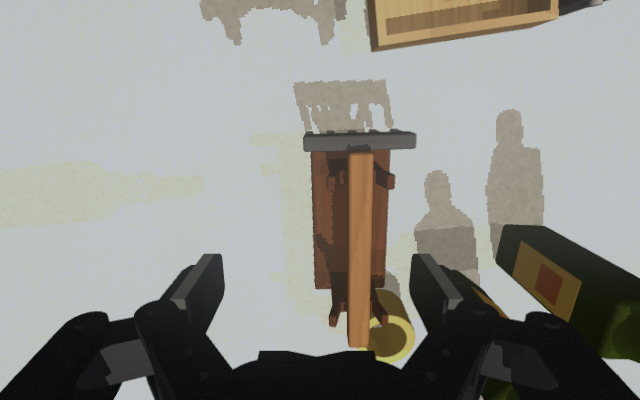

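The wrist view shows the rake handle's top face: its head end runs (349,152)–(373,152) and its far end (349,346)–(369,346). The crossbar is at (360,141). I'll enlarge this to read the corners.

```bash
python3 - <<'E'
from h import *
crop('w1',290,120,430,225,'w1a'); crop('w1',310,270,430,360,'w1b')
E
```

```text
5.714285714285714
6.666666666666667
```

View pics/w1a.png

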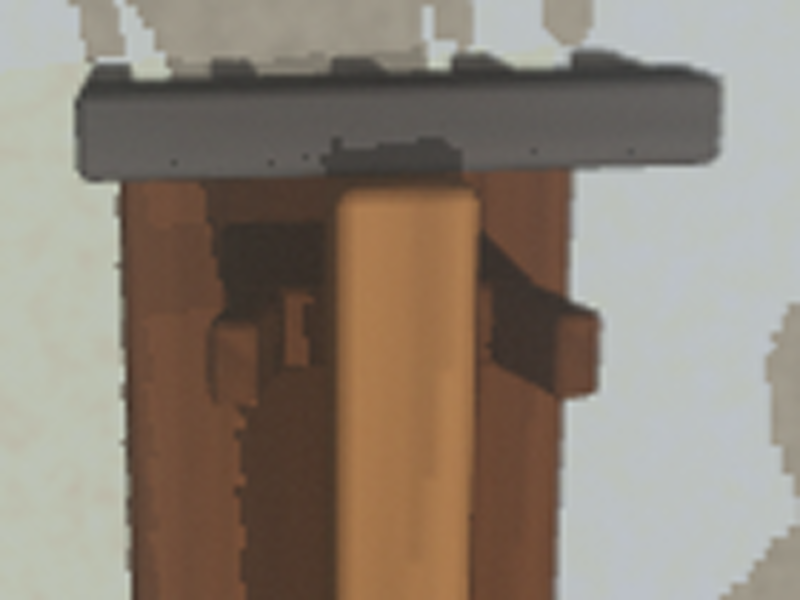

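View pics/w1b.png

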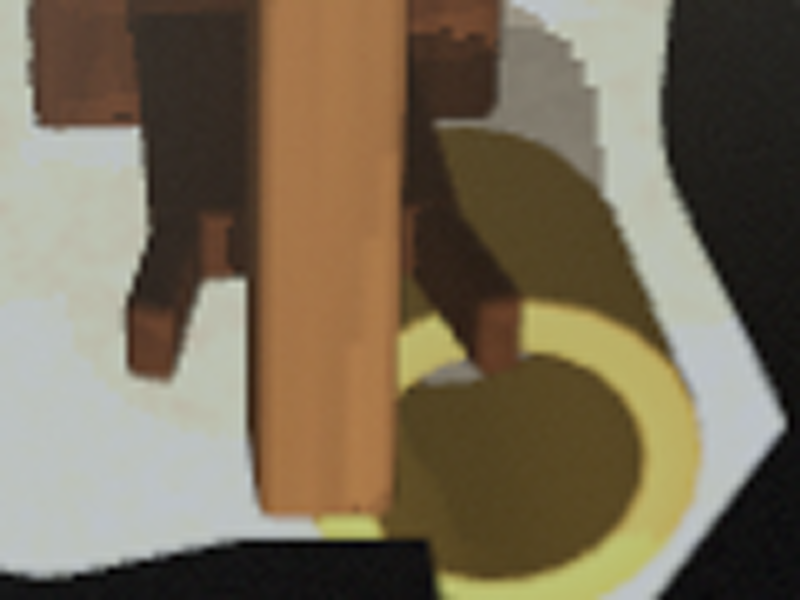

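```bash
python3 - <<'E'
from fit1 import *
w=load('w1')
P=[(-.011,.065,.011),(.011,.065,.011),(-.011,-.14,.011),(.011,-.14,.011)]
R=lambda u,v:T(u,v,380,190,6.6667); S=lambda u,v:T(u,v,270,250,4)
A=lambda u,v:T(u,v,290,120,5.7143); B=lambda u,v:T(u,v,310,270,6.6667)
ow=[(w,0,A(337,188)),(w,1,A(480,185)),(w,2,B(259,516)),(w,3,B(393,514))]
obs=[(t,1,R(160,195)),(t,0,R(160,243)),(t,3,R(650,245)),(t,2,R(645,285)),
     (s,0,S(127,57)),(s,1,S(165,53)),(s,2,S(197,378)),(s,3,S(241,374))]
for o in (ow,obs,ow+obs):
    x,r=fit(P,o,[.5,-.3,.085,0]); print('rake',x.round(4),np.degrees(x[3]).round(2),r.round(1).tolist())
E
```

```text
rake [ 0.4787 -0.2763  0.083  -0.1245] -7.13 [[-0.3, 0.1], [0.3, -0.1], [-0.4, 0.1], [0.4, -0.2]]
rake [ 0.4775 -0.2769  0.0829 -0.1294] -7.41 [[-0.1, -0.6], [-0.7, 0.2], [-0.1, -0.1], [0.4, 1.8], [-0.5, -0.2], [0.2, -0.5], [-0.2, 0.8], [1.1, -0.1]]
rake [ 0.4785 -0.2765  0.0826 -0.126 ] -7.22 [[-0.4, 0.3], [0.1, 0.2], [-0.9, -0.0], [-0.1, -0.2], [-0.3, -0.8], [-0.8, -0.1], [-0.3, -0.6], [0.2, 1.3], [-0.2, -0.3], [0.5, -0.6], [0.5, 0.6], [1.8, -0.3]]
```

Emit:
jog_arm(
  deltas=[
    {"hand": 1,"linear": [0.018,-0.02,0],"turn": 1.9},
    {"hand": 1,"linear": [0.018,-0.02,-0.01],"turn": 0},
    {"hand": 1,"linear": [0,0,-0.035],"turn": 0},
    {"hand": 1,"linear": [0,0,-0.03],"turn": 0},
    {"hand": 1,"linear": [0,0,0],"turn": 0},
  ],
)

```text
time: 2.62
ee_pos: [0.4805, -0.2772, 0.1483]
tool_rot: [2.345, 2.086, 0.004]
ft_force: [-0.2, 1.6, -0.1]
gripper_width: 0.0856
```

```bash
python3 - <<'E'
from h import *
s=observe();R=cv2.Rodrigues(np.array(s['tool_rot']))[0];print(s['ee_pos'],np.degrees(np.arctan2(R[1,1],R[0,1])))
E
```

```text
[ 0.48045434 -0.27721839  0.14833377] -6.682757384596316
```

Emit:
jog_arm(
  deltas=[
    {"hand": 1,"linear": [-0.002,0.001,-0.03],"turn": -0.5},
    {"hand": 1,"linear": [0,0,-0.03],"turn": 0},
    {"hand": 1,"linear": [0,0,-0.022],"turn": 0},
    {"hand": 1,"linear": [0,0,0],"turn": 0},
  ],
)

```text
time: 2.95
ee_pos: [0.4797, -0.2734, 0.0674]
tool_rot: [2.344, 2.086, 0.006]
ft_force: [-1.2, -0.1, -0.0]
gripper_width: 0.0854
```

```bash
python3 - <<'E'
from h import *
s=observe();R=cv2.Rodrigues(np.array(s['tool_rot']))[0];print(s['ee_pos'],np.degrees(np.arctan2(R[1,1],R[0,1])),s['ft_force'])
snap('wrist','w2')
E
```

```text
[ 0.47968406 -0.27339271  0.06744835] -6.6879364641820205 [-1.17595081 -0.14085899 -0.00554362]
```

View pics/w2.png

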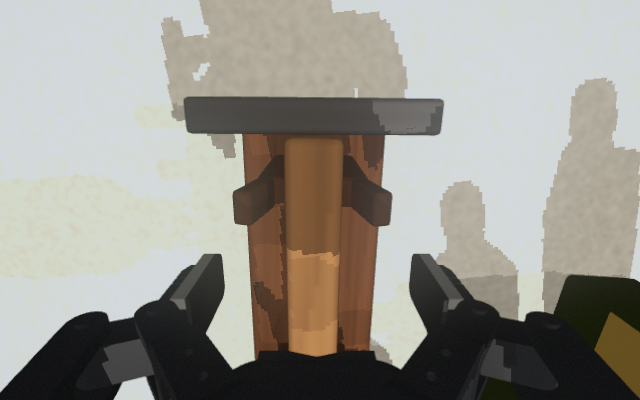

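The handle at (313,300) is between the pads. I'll close the gripper.

Emit:
jog_arm(
  deltas=[
    {"hand": 1,"linear": [-0.001,-0.003,-0.0015],"turn": -0.5},
    {"hand": -0.4,"linear": [0,0,0],"turn": 0},
    {"hand": -1,"linear": [0,0,0],"turn": 0},
    {"hand": -1,"linear": [0,0,0],"turn": 0},
    {"hand": -1,"linear": [0,0,0],"turn": 0},
    {"hand": -1,"linear": [0,0,0],"turn": 0},
  ],
  newtons=100,
)

```text
time: 3.5
ee_pos: [0.485, -0.2796, 0.0786]
tool_rot: [2.339, 2.069, 0.011]
ft_force: [-21.3, 2.8, 12.3]
gripper_width: 0.0254
```

```bash
python3 - <<'E'
from h import *
s=observe();R=cv2.Rodrigues(np.array(s['tool_rot']))[0];print(s['ee_pos'],np.degrees(np.arctan2(R[1,1],R[0,1])),s['ft_force'],s['ft_torque'],s['gripper_width'])
snap('wrist','w3');snap('side','s3')
s=observe();print(s['ee_pos'],s['ft_force'],s['ft_torque'],s['gripper_width'])
crop('s3',250,200,410,400,'s3a',3)
E
```

```text
[ 0.48497289 -0.2796208   0.07863696] -7.013127041322546 [-21.27570374   2.83089591  12.34684695] [ 0.54065219  4.12577928 -0.13816256] 0.02544042310920914
[ 0.4829428  -0.27934071  0.07893685] [-10.82713672   1.83301865  13.37909446] [ 0.31826552  2.00019    -0.16728525] 0.019826403575551647
3
```

View pics/w3.png

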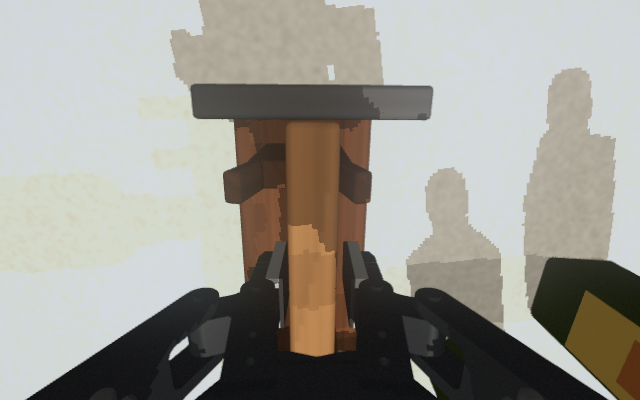

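View pics/s3a.png

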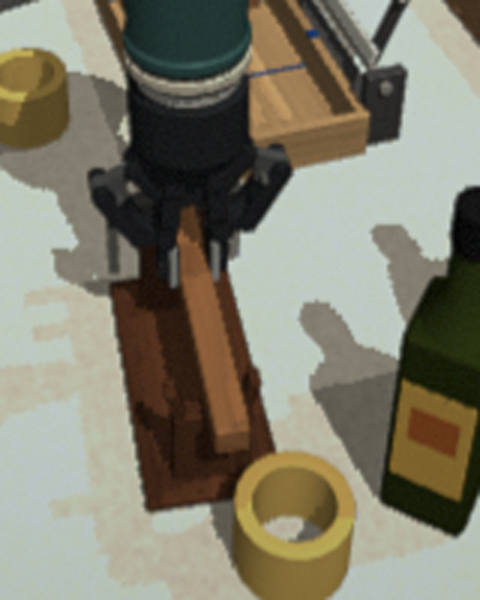

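The TCP rose 11 mm while closing, so this grip is shallow. I'll reopen and check.

Emit:
jog_arm(
  deltas=[
    {"hand": 0.3,"linear": [0,0,0],"turn": 0},
    {"hand": 0.3,"linear": [0,0,0],"turn": 0},
    {"hand": 0.3,"linear": [0,0,0],"turn": 0},
  ],
  newtons=40,
)

```text
time: 3.85
ee_pos: [0.4828, -0.2799, 0.0805]
tool_rot: [2.342, 2.07, 0.008]
ft_force: [0.9, -0.1, 0.6]
gripper_width: 0.0548
```

```bash
python3 - <<'E'
from h import *
s=observe();R=cv2.Rodrigues(np.array(s['tool_rot']))[0];print(s['ee_pos'],np.degrees(np.arctan2(R[1,1],R[0,1])),s['ft_force'],s['ft_torque'],s['gripper_width'])
snap('wrist','w4');snap('side','s4');snap('top','t4')
crop('s4',250,200,410,400,'s4a',3)
E
```

```text
[ 0.48283762 -0.27990256  0.08051919] -7.050489310502214 [ 0.92401103 -0.05831651  0.57978973] [-0.01760644 -0.00973255  0.04161987] 0.05484356649956205
3
```

View pics/w4.png

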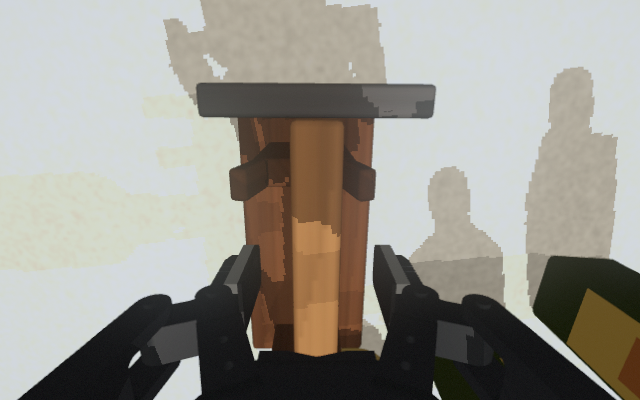

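View pics/s4a.png

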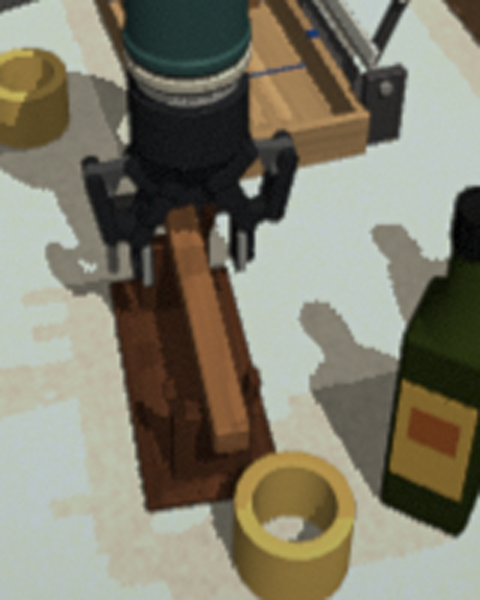

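```bash
python3 - <<'E'
from h import *
for tag,pts in [('w1',[(290+337/5.714,120+188/5.714),(290+480/5.714,120+185/5.714)]),('w2',[(286,138),(341,138)]),('w4',[(291,121),(343,121)])]:
    w=load(tag); print(tag,[atz(w,p,.096).round(4) for p in pts])
w=load('w4')
# axis points of handle lower in image
print([atz(w,p,.096).round(4) for p in [(293,300),(338,300)]])
w=load('w2'); print([atz(w,p,.096).round(4) for p in [(289,300),(338,300)]])
E
```

```text
w1 [array([ 0.476, -0.21 ,  0.096]), array([ 0.4972, -0.2129,  0.096 ])]
w2 [array([ 0.4765, -0.2099,  0.096 ]), array([ 0.4959, -0.2121,  0.096 ])]
w4 [array([ 0.4815, -0.2112,  0.096 ]), array([ 0.5016, -0.2137,  0.096 ])]
[array([ 0.4707, -0.2915,  0.096 ]), array([ 0.4914, -0.2943,  0.096 ])]
[array([ 0.4681, -0.2761,  0.096 ]), array([ 0.4885, -0.2786,  0.096 ])]
```

Emit:
jog_arm(
  deltas=[
    {"hand": 0.1,"linear": [0.0003,0.003,-0.008],"turn": 0},
    {"hand": -0.1,"linear": [0,0,-0.008],"turn": 0},
    {"hand": -0.3,"linear": [0,0,0],"turn": 0},
    {"hand": -0.38,"linear": [0,0,0],"turn": 0},
  ],
  newtons=40,
)

```text
time: 4.33
ee_pos: [0.4835, -0.2762, 0.0621]
tool_rot: [2.342, 2.071, 0.008]
ft_force: [0.2, -0.7, 0.2]
gripper_width: 0.0261
```

Emit:
jog_arm(
  deltas=[
    {"hand": -0.5,"linear": [0,0,0],"turn": 0},
    {"hand": -0.6,"linear": [0,0,0],"turn": 0},
    {"hand": -1,"linear": [0,0,0],"turn": 0},
  ],
  newtons=60,
)

```text
time: 4.58
ee_pos: [0.4831, -0.276, 0.0618]
tool_rot: [2.343, 2.071, 0.007]
ft_force: [-0.5, -0.6, 0.2]
gripper_width: 0.0212
```

Emit:
jog_arm(
  deltas=[
    {"hand": -1,"linear": [0,0,0],"turn": 0},
    {"hand": -1,"linear": [0,0,0.01],"turn": 0},
    {"hand": -1,"linear": [0,0,0.025],"turn": 0},
    {"hand": -1,"linear": [0,0,0.03],"turn": 0},
    {"hand": -1,"linear": [0,0,0.03],"turn": 0},
    {"hand": -1,"linear": [0,0,0],"turn": 0},
  ],
  newtons=110,
)

```text
time: 5.08
ee_pos: [0.479, -0.2734, 0.1576]
tool_rot: [2.35, 2.078, 0.003]
ft_force: [1.1, -1.1, -0.8]
gripper_width: 0.0207
```

```bash
python3 - <<'E'
from h import *
s=observe();R=cv2.Rodrigues(np.array(s['tool_rot']))[0];print(s['ee_pos'],np.degrees(np.arctan2(R[1,1],R[0,1])),s['ft_force'],s['ft_torque'],s['gripper_width'])
snap('wrist','w5');snap('side','s5')
crop('s5',250,150,410,400,'s5a',2.4)
E
```

```text
[ 0.47899251 -0.27336918  0.15757244] -7.015021337362125 [ 1.08919002 -1.12473517 -0.83456444] [-0.03505034 -0.09772259  0.02927445] 0.020708002304000814
2.4
```

View pics/w5.png

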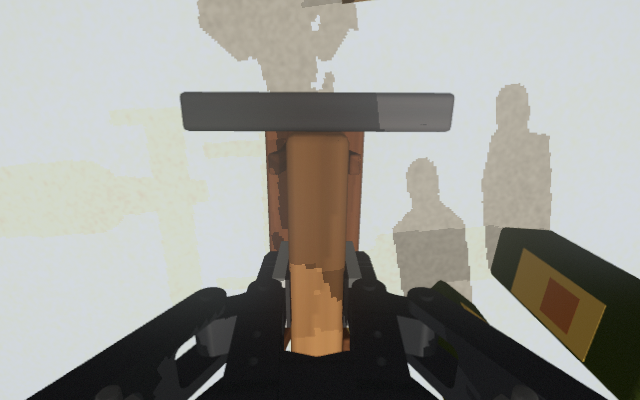

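View pics/s5a.png

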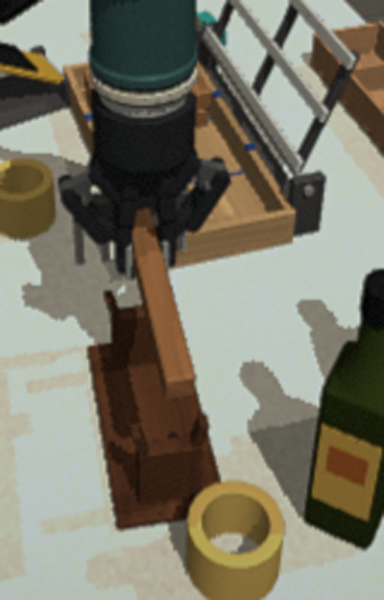

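```bash
python3 - <<'E'
from h import *
crop('w5',160,80,480,200,'w5a',2.5)
s=observe();R=cv2.Rodrigues(np.array(s['tool_rot']))[0]
w=load('w5'); e=np.array([.47899,-.27337,.15757])
for p in [(287,137),(349,137),(290,345),(346,345)]:
    X=atz(w,p,e[2]+.0342); print(X.round(4),(R.T@(X-e)).round(4))
# bar back-top edge: bar spans ? top z
for p in [(181,131),(452,131),(181,94),(454,94)]:
    X=atz(w,p,e[2]+.0342-.0); print(X.round(4),(R.T@(X-e)).round(4))
E
```

```text
2.5
[ 0.4771 -0.2089  0.1918] [ 0.0638 -0.0098 -0.0341]
[ 0.4979 -0.2115  0.1918] [ 0.0638  0.0112 -0.0341]
[ 0.4656 -0.2938  0.1918] [-0.0219 -0.0108 -0.0342]
[ 0.4888 -0.2968  0.1918] [-0.022   0.0126 -0.0343]
[ 0.4421 -0.2025  0.1918] [ 0.0658 -0.0454 -0.034 ]
[ 0.5327 -0.2137  0.1918] [ 0.0659  0.0459 -0.0342]
[ 0.4449 -0.191   0.1918] [ 0.0777 -0.0439 -0.034 ]
[ 0.5333 -0.2018  0.1918] [ 0.0777  0.0451 -0.0342]
```

View pics/w5a.png

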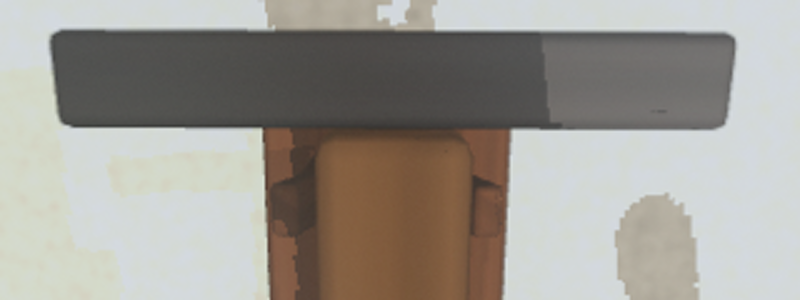

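```bash
cat >> h.py <<'E'
BO=np.array([.603,.0472]);BY=-.0125
def bed(X):
    d=np.array(X)[:2]-BO; c,s=np.cos(BY),np.sin(BY); return np.array([c*d[0]+s*d[1],-s*d[0]+c*d[1]])*1000
E
python3 - <<'E'
from h import *
t=load('top0')
for u,v in [(172,315),(242,310),(240,415),(172,420),(253,315),(325,315),(325,418),(253,420),(170,437),(243,437),(243,540),(170,545),(250,432),(325,432),(325,545),(252,545)]:
    print((u,v),bed(atz(t,(230+u/5,100+v/5),.060)).round(0))
E
```

```text
(172, 315) [ 68. 129.]
(242, 310) [70. 88.]
(240, 415) [ 7. 88.]
(172, 420) [  5. 127.]
(253, 315) [67. 82.]
(325, 315) [67. 39.]
(325, 418) [ 5. 39.]
(253, 420) [ 4. 81.]
(170, 437) [ -5. 128.]
(243, 437) [-6. 86.]
(243, 540) [-66.  85.]
(170, 545) [-68. 127.]
(250, 432) [-3. 82.]
(325, 432) [-3. 39.]
(325, 545) [-69.  39.]
(252, 545) [-68.  80.]
```

Emit:
jog_arm(
  deltas=[
    {"hand": -1,"linear": [0.0,0.035,0],"turn": 1},
    {"hand": -1,"linear": [0.01,0.035,0],"turn": 1},
    {"hand": -1,"linear": [0.012,0.036,0],"turn": 1},
    {"hand": -1,"linear": [0.012,0.036,0],"turn": 1},
    {"hand": -1,"linear": [0.012,0.036,0],"turn": 1},
    {"hand": -1,"linear": [0.012,0.036,0],"turn": 1},
    {"hand": -1,"linear": [0.012,0.036,0],"turn": 0.3},
    {"hand": -1,"linear": [0.012,0.036,0],"turn": 0},
  ],
)

```text
time: 5.85
ee_pos: [0.5475, 0.0201, 0.1386]
tool_rot: [-2.232, -2.186, 0.024]
ft_force: [0.6, 0.1, -2.0]
gripper_width: 0.0208
```

Emit:
jog_arm(
  deltas=[
    {"hand": -1,"linear": [0.018,0.033,0.006],"turn": 0},
    {"hand": -1,"linear": [0.018,0.033,0.003],"turn": 0},
    {"hand": -1,"linear": [0.018,0.03,0.002],"turn": 0},
    {"hand": -1,"linear": [0,0,0],"turn": 0},
  ],
)

```text
time: 6.18
ee_pos: [0.5974, 0.1278, 0.1403]
tool_rot: [-2.218, -2.186, 0.038]
ft_force: [0.0, -1.3, -2.3]
gripper_width: 0.0205
```

```bash
cat >> h.py <<'E'
def st(dh=.0735):
    s=observe();R=cv2.Rodrigues(np.array(s['tool_rot']))[0];e=np.array(s['ee_pos'])
    h=e+R@np.array([dh,0,-.023+.075])
    print('t',round(s['time'],2),'tcp',e.round(4),'yaw',np.degrees(np.arctan2(R[1,1],R[0,1])).round(2),'F',np.round(s['ft_force'],1),'T',np.round(s['ft_torque'],2),'w',round(s['gripper_width'],4),'HEAD bed',bed(h).round(1),'z',round(h[2],4))
E
python3 - <<'E'
from h import *
st();snap('side','s6');snap('top','t6')
crop('s6',230,100,410,260,'s6a',3.7); crop('t6',220,100,400,260,'t6a',3.7)
E
```

```text
t 6.18 tcp [0.5974 0.1278 0.1403] yaw -0.83 F [ 0.  -1.3 -2.3] T [ 0.01 -0.1  -0.04] w 0.0205 HEAD bed [ -8.3 154.1] z 0.0885
3.7
3.7
```

View pics/s6a.png

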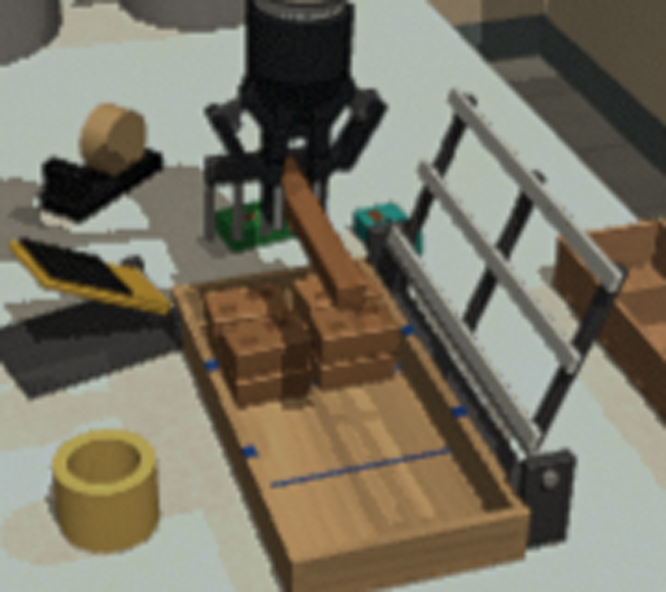

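View pics/t6a.png

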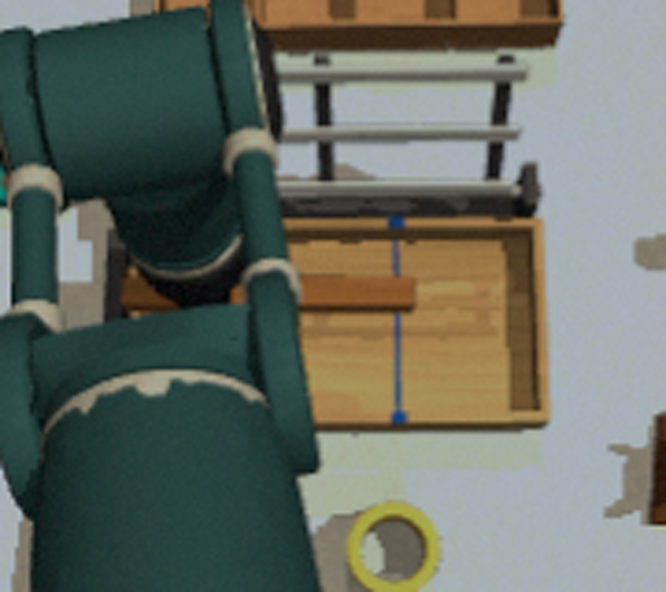

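```bash
python3 - <<'E'
from h import *
s=load('s6')
e=np.array([.5974,.1278,.1403]);yaw=np.radians(-.83)
Rz=np.array([[np.cos(yaw),-np.sin(yaw),0],[np.sin(yaw),np.cos(yaw),0],[0,0,1]])
g=e+[0,0,.023]
for n,p in [('tipL',(-.046,.074,-.075)),('tip2',(-.023,.074,-.075)),('tip4',(.023,.074,-.075)),('barL',(-.05,.067,0)),('end1',(-.011,-.14,.011)),('end2',(.011,-.14,.011)),('hd1',(-.011,.065,.011))]:
    q=proj(s,g+Rz@np.array(p))[0]; print(n,q.round(1),((q-[230,100])*3.7).round(0))
E
```

```text
tipL [287.5 165.3] [213. 242.]
tip2 [295.1 164.2] [241. 237.]
tip4 [310.1 161.9] [296. 229.]
barL [285.8 143.9] [207. 162.]
end1 [321.  176.2] [337. 282.]
end2 [329.5 174.8] [368. 277.]
hd1 [299.3 138.9] [256. 144.]
```

Emit:
jog_arm(
  deltas=[
    {"hand": -1,"linear": [0.009,-0.007,0],"turn": 0.1},
    {"hand": -1,"linear": [0,0,-0.022],"turn": 0},
    {"hand": -1,"linear": [0,0,-0.022],"turn": 0},
    {"hand": -1,"linear": [0,0,0],"turn": 0},
  ],
)

```text
time: 6.62
ee_pos: [0.6014, 0.1103, 0.0911]
tool_rot: [-2.217, -2.183, 0.055]
ft_force: [-1.1, -0.0, -1.9]
gripper_width: 0.0206
```

```bash
python3 - <<'E'
from h import *
st();snap('side','s7')
crop('s7',230,100,410,260,'s7a',3.7)
E
```

```text
t 6.62 tcp [0.6014 0.1103 0.0911] yaw -0.87 F [-1.1 -0.  -1.9] T [-0.03  0.05 -0.02] w 0.0206 HEAD bed [ -4.6 136.3] z 0.0388
3.7
```

View pics/s7a.png

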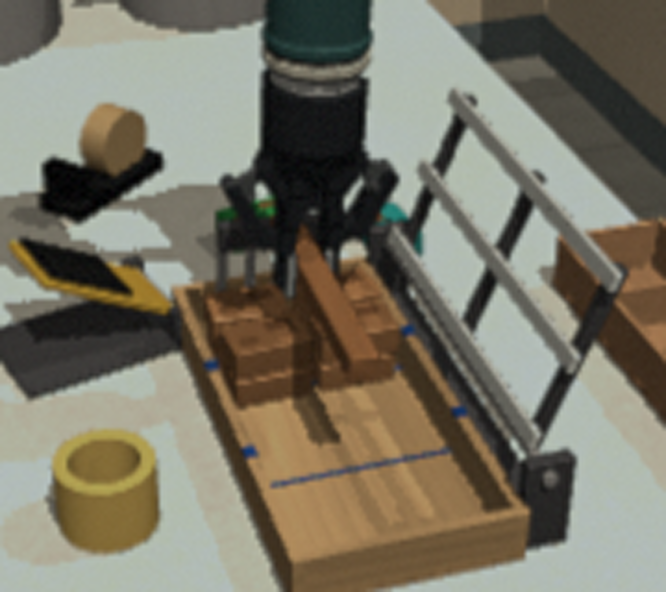

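Emit:
jog_arm(
  deltas=[
    {"hand": -1,"linear": [0.002,-0.012,0.002],"turn": 0.1},
    {"hand": -1,"linear": [0.001,-0.012,0.0005],"turn": 0},
    {"hand": -1,"linear": [0,-0.012,0.0005],"turn": 0},
    {"hand": -1,"linear": [0,-0.012,0.0005],"turn": 0},
  ],
)

```text
time: 7.0
ee_pos: [0.6061, 0.0567, 0.0992]
tool_rot: [-2.218, -2.185, 0.052]
ft_force: [0.1, -0.0, -1.6]
gripper_width: 0.0208
```

```bash
python3 - <<'E'
from h import *
st();snap('side','s8')
crop('s8',230,100,410,260,'s8a',3.7)
E
```

```text
t 7.0 tcp [0.6061 0.0567 0.0992] yaw -0.84 F [ 0.1 -0.  -1.6] T [ 0.08 -0.04  0.01] w 0.0208 HEAD bed [ 0.9 82.9] z 0.047
3.7
```

View pics/s8a.png

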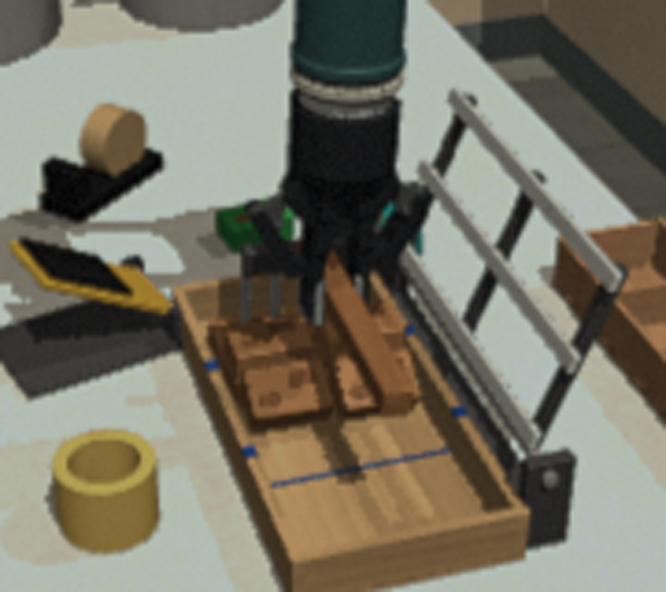

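The front top pair is tipping over the edge (270,390 in the crop), as intended. Continuing.

Emit:
jog_arm(
  deltas=[
    {"hand": -1,"linear": [0,-0.011,-0.004],"turn": 0},
    {"hand": -1,"linear": [0,-0.011,-0.001],"turn": 0},
    {"hand": -1,"linear": [0,-0.011,0],"turn": 0},
  ],
)

```text
time: 7.3
ee_pos: [0.6081, 0.0181, 0.0971]
tool_rot: [-2.223, -2.186, 0.046]
ft_force: [0.1, 0.0, -3.2]
gripper_width: 0.0203
```

```bash
python3 - <<'E'
from h import *
st();snap('side','s9')
crop('s9',230,100,410,260,'s9a',3.7)
E
```

```text
t 7.3 tcp [0.6081 0.0181 0.0971] yaw -0.98 F [ 0.1  0.  -3.2] T [-0.39 -0.02  0.04] w 0.0203 HEAD bed [ 3.8 44.2] z 0.0448
3.7
```

View pics/s9a.png

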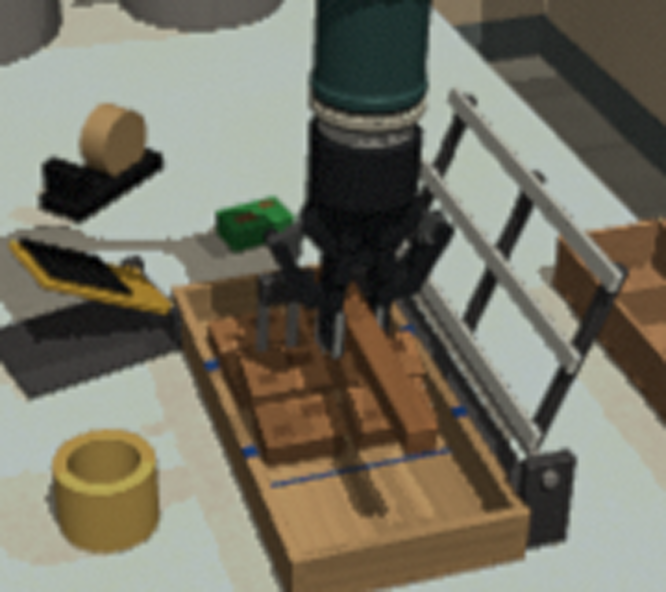

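```bash
python3 - <<'E'
from h import *
crop('s9',275,165,365,235,'s9b',8.5)
E
```

```text
8.5
```

View pics/s9b.png

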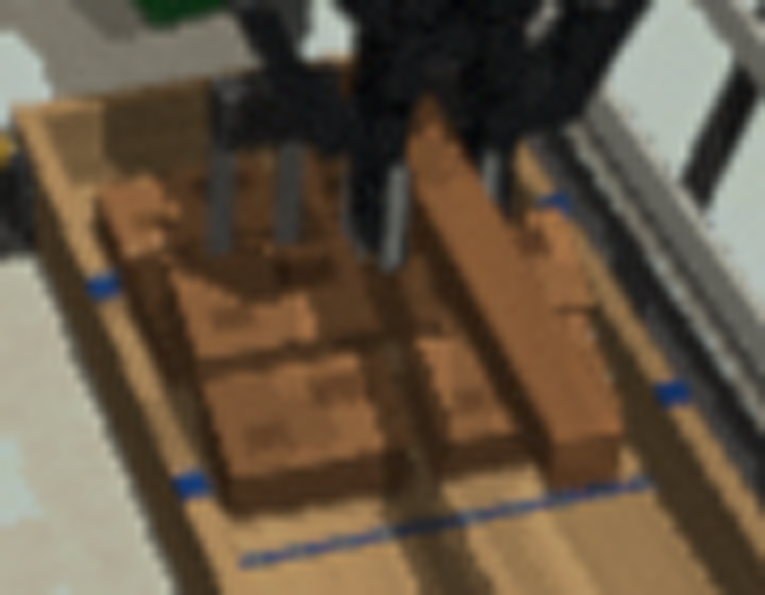

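```bash
python3 - <<'E'
from h import *
s=load('s9')
f=lambda u,v,z:bed(atz(s,(275+u/8.5,165+v/8.5),z)).round(0)
print('floor front bot',f(235,512,.008),f(395,485,.008)); print('front top',f(225,478,.034),f(388,452,.034))
print('rear top',f(205,378,.034),f(365,350,.034))
for z in (.034,.047,.06): print('2nd front top',z,f(200,360,z),f(315,335,z),'2nd rear', f(170,265,z))
print('tine tip',f(220,250,.0448),f(395,268,.0448))
E
```

```text
floor front bot [-60. -31.] [ -7. -33.]
front top [-66. -45.] [-14. -48.]
rear top [-59.   6.] [-5.  6.]
2nd front top 0.034 [-58.  16.] [-18.  18.] 2nd rear [-53.  71.]
2nd front top 0.047 [-62.  -1.] [-23.   1.] 2nd rear [-58.  53.]
2nd front top 0.06 [-66. -18.] [-28. -16.] 2nd rear [-62.  35.]
tine tip [-39.  59.] [14. 33.]
```

The front pair has dropped (left block at (300,420) in the crop) and the rear pair is tipping after it. I'll keep pulling and lower the tines behind the rear pair once they are past row 2's edge.

Emit:
jog_arm(
  deltas=[
    {"hand": -1,"linear": [-0.003,-0.01,-0.002],"turn": 0.2},
    {"hand": -1,"linear": [-0.001,-0.008,-0.002],"turn": 0},
    {"hand": -1,"linear": [0,0,0],"turn": 0},
  ],
)

```text
time: 7.6
ee_pos: [0.6034, -0.0056, 0.0927]
tool_rot: [-2.222, -2.189, 0.049]
ft_force: [0.5, 0.4, -1.3]
gripper_width: 0.0205
```

```bash
python3 - <<'E'
from h import *
st();snap('side','s10')
crop('s10',275,165,365,235,'s10b',8.5)
E
```

```text
t 7.6 tcp [ 0.6034 -0.0056  0.0927] yaw -0.86 F [ 0.5  0.4 -1.3] T [-0.01 -0.01 -0.03] w 0.0205 HEAD bed [-0.7 20.4] z 0.0402
8.5
```

View pics/s10b.png

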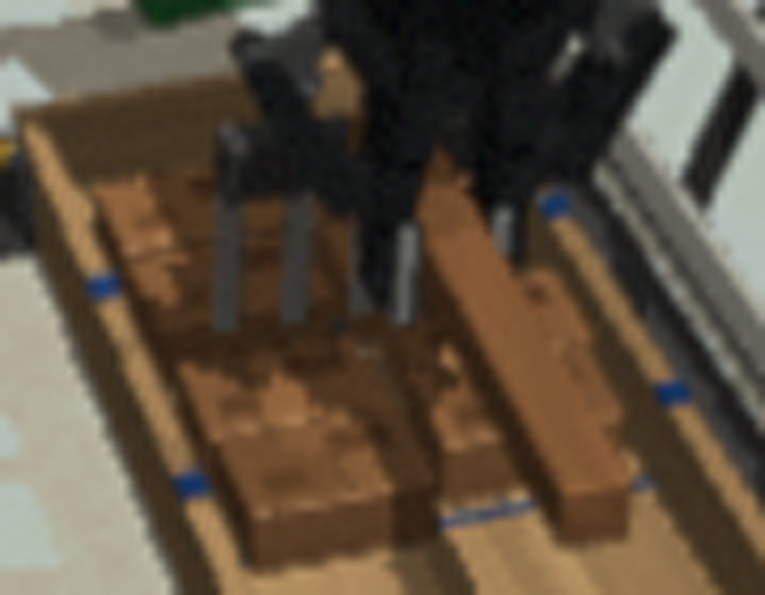

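Emit:
jog_arm(
  deltas=[
    {"hand": -1,"linear": [0,0.002,-0.008],"turn": 0},
    {"hand": -1,"linear": [0,0.001,-0.008],"turn": 0},
  ],
)

```text
time: 7.82
ee_pos: [0.6064, -0.0034, 0.0803]
tool_rot: [-2.227, -2.193, 0.044]
ft_force: [1.7, 5.4, 4.3]
gripper_width: 0.0206
```

```bash
python3 - <<'E'
from h import *
st();snap('side','s11')
crop('s11',275,165,365,235,'s11b',8.5)
E
```

```text
t 7.82 tcp [ 0.6064 -0.0034  0.0803] yaw -0.88 F [1.7 5.4 4.3] T [ 1.83 -0.6   0.28] w 0.0206 HEAD bed [ 2.6 22.5] z 0.0277
8.5
```

View pics/s11b.png

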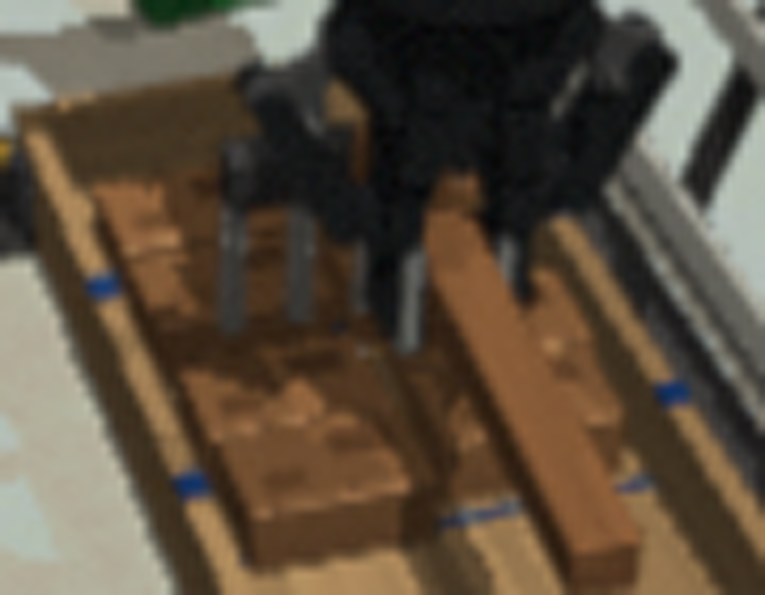

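The tines met a block top (4–5 N, rake pitching in the grip), so I'll raise up and look.

Emit:
jog_arm(
  deltas=[
    {"hand": -1,"linear": [0,0.0,0.02],"turn": 0},
    {"hand": -1,"linear": [0,0.02,0.03],"turn": 0},
    {"hand": -1,"linear": [0,0.04,0.03],"turn": 0},
    {"hand": -1,"linear": [0,0.04,0.02],"turn": 0},
    {"hand": -1,"linear": [0,0.04,0.0],"turn": 0},
    {"hand": -1,"linear": [0,0.02,0.0],"turn": 0},
  ],
)

```text
time: 8.37
ee_pos: [0.6007, 0.1565, 0.1724]
tool_rot: [-2.225, -2.178, 0.054]
ft_force: [0.4, -0.1, -2.5]
gripper_width: 0.0203
```

```bash
python3 - <<'E'
from h import *
st();snap('side','s12');snap('wrist','w12')
crop('s12',240,100,400,260,'s12b',3.7)
E
```

```text
t 8.37 tcp [0.6007 0.1565 0.1724] yaw -1.24 F [ 0.4 -0.1 -2.5] T [-0.04 -0.01  0.  ] w 0.0203 HEAD bed [ -5.3 182.5] z 0.12
3.7
```

View pics/s12b.png

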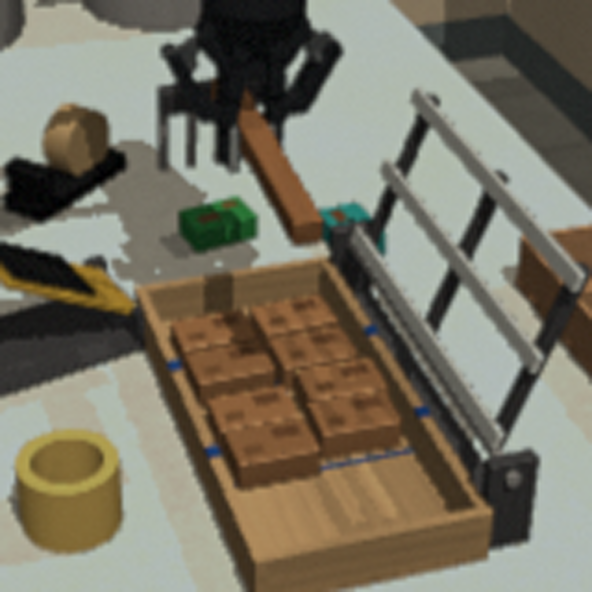

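View pics/w12.png

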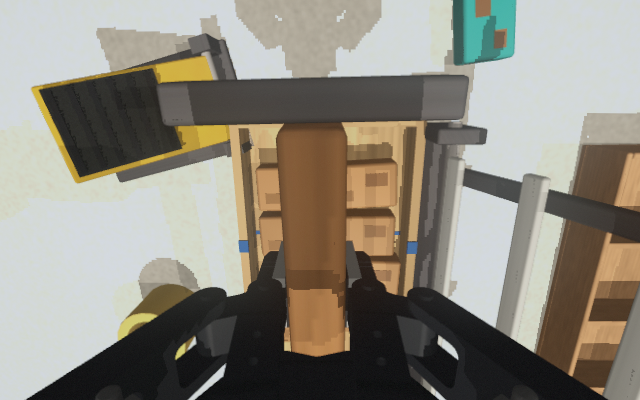

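All eight now lie flat, one deep, in a contiguous 2x4 arrangement (side crop rows at (210,335), (230,368), (255,405) and (270,440)). I'll measure each row.

```bash
python3 - <<'E'
from h import *
crop('s12',275,165,360,235,'s12c',9)
E
```

```text
9
```

View pics/s12c.png

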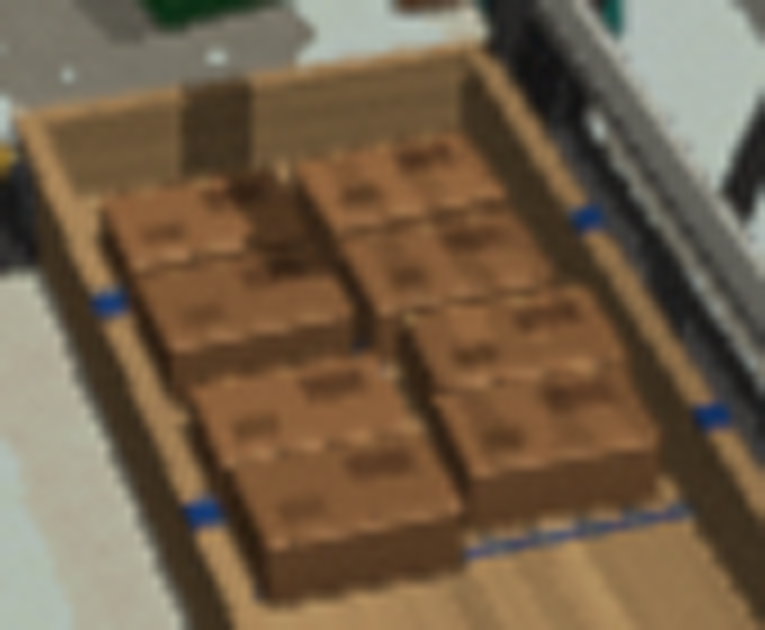

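```bash
python3 - <<'E'
from h import *
s=load('s12')
f=lambda n,u,v,z=.034:print(n,bed(atz(s,(275+u/9,165+v/9),z)).round(0))
f('L row1 rear',105,200);f('L row1/2',140,268);f('L row2 front',175,348);f('L row2 front r',352,320)
f('L row3 rear',190,385);f('L row3/4',230,460);f('L row4 front',268,545);f('L row4 front r',460,512)
f('L3 rear r',380,355)
f('R1 rear',300,165);f('R1 rear r',450,135);f('R1/2',345,230);f('R2 front',382,308);f('R2 front r',550,285);f('R3 rear',405,325);f('R3/4',437,395);f('R4 front',475,475);f('R4 front r',658,445)
f('mark',100,303,.042);f('mark2',203,512,.042)
f('line',465,553,.008);f('line',690,512,.008)
E
```

```text
L row1 rear [-65. 122.]
L row1/2 [-64.  81.]
L row2 front [-64.  36.]
L row2 front r [-7. 34.]
L row3 rear [-65.  16.]
L row3/4 [-63. -23.]
L row4 front [-63. -65.]
L row4 front r [ -5. -67.]
L3 rear r [-4. 14.]
R1 rear [  2. 124.]
R1 rear r [ 55. 127.]
R1/2 [ 5. 83.]
R2 front [ 4. 38.]
R2 front r [58. 34.]
R3 rear [ 8. 27.]
R3/4 [  6. -11.]
R4 front [  5. -51.]
R4 front r [ 62. -54.]
mark [-83.  55.]
mark2 [-79. -55.]
line [  1. -55.]
line [ 72. -56.]
```

```bash
python3 - <<'E'
from h import *
crop('s12',270,90,340,170,'s12d',7.5)
E
```

```text
7.5
```

View pics/s12d.png

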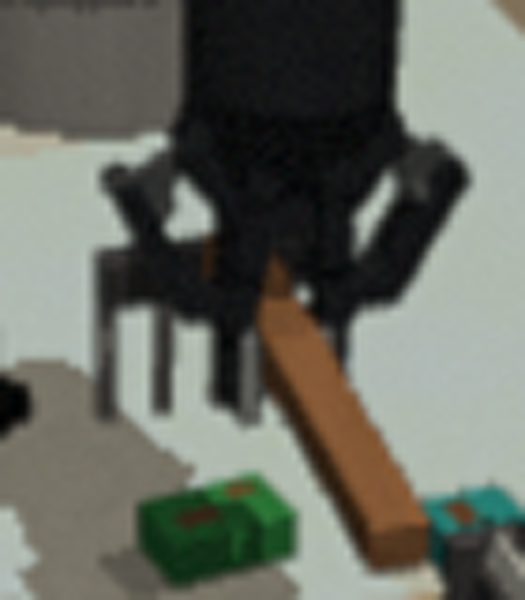

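```bash
cat > rk.py <<'E'
from h import *
from scipy.optimize import least_squares
def rakefit(e,rv,obs):
    R=cv2.Rodrigues(np.array(rv,float))[0]
    B=R@np.array([[0,1,0],[1,0,0],[0,0,-1.]])  # columns: rake x=tool y, rake y=tool x, z=-tool z
    B=np.c_[R[:,1],R[:,0],-R[:,2]]
    def pose(p):
        c,s=np.cos(p[0]),np.sin(p[0]); Rp=np.array([[1,0,0],[0,c,-s],[0,s,c]])
        return np.array(e)-R[:,2]*.023+B@np.array([p[3],p[1],p[2]]), B@Rp
    def f(p):
        g,Q=pose(p)
        return np.concatenate([(proj(cam,g+Q@np.array(x))[0]-uv) for cam,x,uv in obs]+[np.array(p[1:])/.002*.5])
    r=least_squares(f,[0,0,0,0]); g,Q=pose(r.x); h=g+Q@np.array([0,.074,-.075])
    print('pitch deg',np.degrees(r.x[0]).round(2),'dy,dz,dx',r.x[1:].round(4),'res',r.fun[:-3].reshape(-1,2).round(1).tolist())
    print('abs tilt deg',np.degrees(np.arcsin(Q[2,1])).round(2),'HEAD',h.round(4),bed(h).round(1),'off tool',(R.T@(h-np.array(e))).round(4)); return r.x
E
python3 - <<'E'
from rk import *
s=load('s12');w=load('w12'); f=lambda u,v:np.array([270+u/7.5,90+v/7.5])
obs=[(s,(-.011,-.14,.011),f(362,535)),(s,(.011,-.14,.011),f(428,523)),(s,(-.046,.074,-.075),f(105,418)),(s,(-.023,.074,-.075),f(163,410)),
 (w,(-.011,.065,.011),(278,123)),(w,(.011,.065,.011),(348,123))]
st0=observe(); rakefit([.6007,.1565,.1724],[-2.225,-2.178,.054],obs)
E
```

```text
pitch deg 5.16 dy,dz,dx [ 0.0077  0.0016 -0.0004] res [[-0.5, -0.4], [-0.9, 0.3], [-0.0, 0.1], [-0.2, 0.4], [0.1, 0.0], [0.1, 0.2]]
abs tilt deg 4.84 HEAD [0.6002 0.2444 0.1286] [ -5.2 197.2] off tool [ 0.0881 -0.0004  0.0434]
```

Emit:
jog_arm(
  deltas=[
    {"hand": -1,"linear": [0.001,-0.04,0],"turn": 0.2},
    {"hand": -1,"linear": [0.001,-0.04,-0.01],"turn": 0.2},
    {"hand": -1,"linear": [0.001,-0.04,-0.02],"turn": 0},
    {"hand": -1,"linear": [0,-0.03,-0.02],"turn": 0},
    {"hand": -1,"linear": [0,0,-0.01],"turn": 0},
    {"hand": -1,"linear": [0,0,0],"turn": 0},
  ],
)

```text
time: 8.97
ee_pos: [0.602, 0.0063, 0.1086]
tool_rot: [-2.2, -2.205, 0.055]
ft_force: [-0.5, 0.5, -1.6]
gripper_width: 0.0207
```

```bash
cat >> h.py <<'E'
HO=np.array([.0881,-.0004,.0434])
def st2():
    s=observe();R=cv2.Rodrigues(np.array(s['tool_rot']))[0];e=np.array(s['ee_pos']);h=e+R@HO
    print('t',round(s['time'],2),'tcp',e.round(4),'rv',np.round(s['tool_rot'],3),'yaw',np.degrees(np.arctan2(R[1,1],R[0,1])).round(2),'F',np.round(s['ft_force'],1),'T',np.round(s['ft_torque'],2),'w',round(s['gripper_width'],4),'HEAD bed',bed(h).round(1),'z',round(h[2],4))
E
python3 - <<'E'
from h import *
st2();snap('side','s13')
crop('s13',275,165,360,235,'s13c',9)
E
```

```text
t 8.97 tcp [0.602  0.0063 0.1086] rv [-2.2   -2.205  0.055] yaw 0.13 F [-0.5  0.5 -1.6] T [0.03 0.   0.04] w 0.0207 HEAD bed [-4.1 46.9] z 0.0647
9
```

View pics/s13c.png

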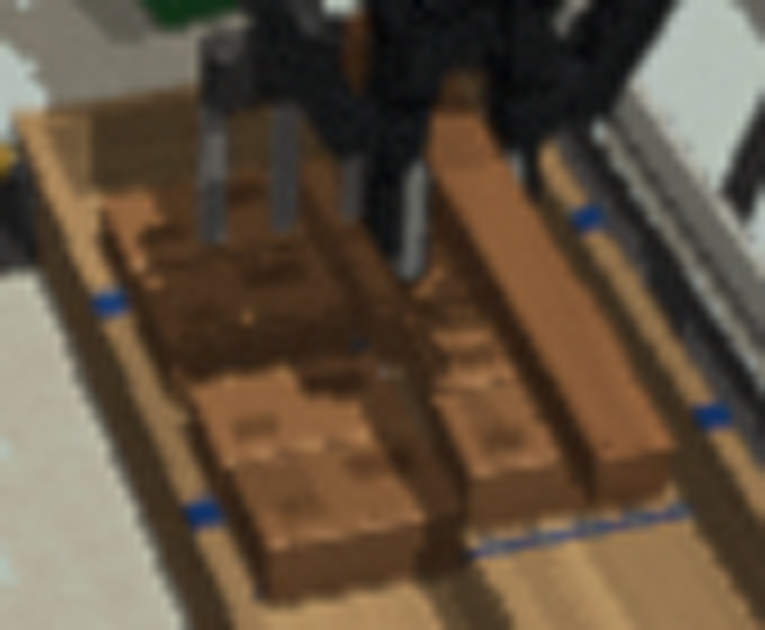

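```bash
python3 - <<'E'
from rk import *
s=load('s13'); f=lambda u,v:np.array([275+u/9,165+v/9])
for z in (.06,.0647,.07): print(z,bed(atz(s,f(213,240),z)).round(1),bed(atz(s,f(287,232),z)).round(1))
obs=[(s,(-.011,-.14,.011),f(598,470)),(s,(.011,-.14,.011),f(672,450)),(s,(-.046,.074,-.075),f(213,240)),(s,(-.023,.074,-.075),f(287,232))]
rakefit([.602,.0063,.1086],[-2.2,-2.205,.055],obs)
E
```

```text
0.06 [-46.7  53. ] [-23.5  50.6]
0.0647 [-48.4  46.4] [-25.3  44. ]
0.07 [-50.3  38.9] [-27.4  36.5]
pitch deg 4.98 dy,dz,dx [0.0018 0.0031 0.0005] res [[-0.6, -0.3], [0.2, 0.5], [0.4, 0.3], [0.1, 0.0]]
abs tilt deg 4.61 HEAD [0.6005 0.0881 0.066 ] [-3.  40.9] off tool [0.0821 0.0005 0.0421]
```

Emit:
jog_arm(
  deltas=[
    {"hand": -1,"linear": [0.004,-0.008,-0.01],"turn": -0.5},
    {"hand": -1,"linear": [0,0,-0.008],"turn": -0.3},
    {"hand": -1,"linear": [0,0,0],"turn": 0},
  ],
)

```text
time: 9.27
ee_pos: [0.6074, -0.0009, 0.0908]
tool_rot: [-2.216, -2.192, 0.053]
ft_force: [-0.4, -0.1, -2.8]
gripper_width: 0.0205
```

```bash
python3 - <<'E'
from h import *
st2();snap('side','s14')
crop('s14',275,165,360,235,'s14c',9)
E
```

```text
t 9.27 tcp [ 0.6074 -0.0009  0.0908] rv [-2.216 -2.192  0.053] yaw -0.63 F [-0.4 -0.1 -2.8] T [-0.01  0.   -0.03] w 0.0205 HEAD bed [ 2.6 39.7] z 0.0468
9
```

View pics/s14c.png

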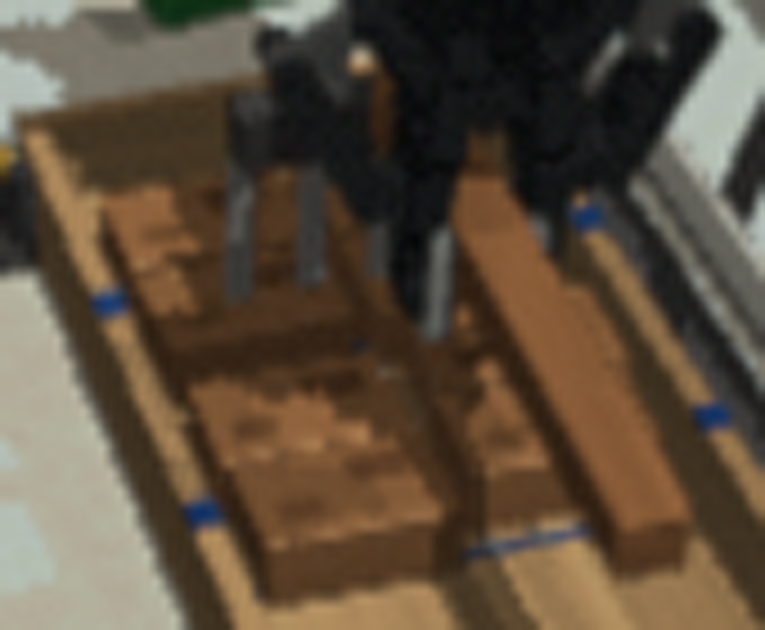

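```bash
python3 - <<'E'
from rk import *
s=load('s14'); f=lambda u,v:np.array([275+u/9,165+v/9])
for z in (.040,.044,.0468): print(z,bed(atz(s,f(238,300),z)).round(1),bed(atz(s,f(313,286),z)).round(1))
obs=[(s,(-.011,-.14,.011),f(610,540)),(s,(.011,-.14,.011),f(690,522)),(s,(-.046,.074,-.075),f(238,300)),(s,(-.023,.074,-.075),f(313,286))]
rakefit([.6074,-.0009,.0908],[-2.216,-2.192,.053],obs)
E
```

```text
0.04 [-40.7  47. ] [-16.1  47.5]
0.044 [-42.1  41.5] [-17.7  42. ]
0.0468 [-43.1  37.7] [-18.8  38.2]
pitch deg 5.09 dy,dz,dx [ 0.002   0.0026 -0.0003] res [[-0.1, -0.2], [-0.0, 0.4], [0.3, -0.1], [-0.1, 0.4]]
abs tilt deg 4.68 HEAD [0.6062 0.0812 0.0478] [ 2.8 34. ] off tool [ 0.0824 -0.0003  0.0425]
```

Emit:
jog_arm(
  deltas=[
    {"hand": -1,"linear": [0,0.002,-0.005],"turn": 0},
    {"hand": -1,"linear": [0,0,-0.002],"turn": 0},
  ],
)

```text
time: 9.48
ee_pos: [0.6089, 0.0025, 0.0851]
tool_rot: [-2.215, -2.195, 0.05]
ft_force: [-0.2, 0.5, -2.4]
gripper_width: 0.0209
```

```bash
python3 - <<'E'
from h import *
st2()
E
```

```text
t 9.48 tcp [0.6089 0.0025 0.0851] rv [-2.215 -2.195  0.05 ] yaw -0.51 F [-0.2  0.5 -2.4] T [ 0.02  0.04 -0.02] w 0.0209 HEAD bed [ 4.  43.1] z 0.0412
```

Emit:
jog_arm(
  deltas=[
    {"hand": -1,"linear": [-0.002,0,-0.003],"turn": 0},
    {"hand": -1,"linear": [0,0,-0.002],"turn": 0},
  ],
)

```text
time: 9.65
ee_pos: [0.6075, 0.0037, 0.0805]
tool_rot: [-2.214, -2.198, 0.048]
ft_force: [-0.6, -0.7, -1.9]
gripper_width: 0.0206
```

```bash
python3 - <<'E'
from h import *
st2();snap('side','s15')
crop('s15',275,165,360,235,'s15c',9)
E
```

```text
t 9.65 tcp [0.6075 0.0037 0.0805] rv [-2.214 -2.198  0.048] yaw -0.41 F [-0.6 -0.7 -1.9] T [ 0.   -0.02  0.03] w 0.0206 HEAD bed [ 2.5 44.4] z 0.0365
9
```

View pics/s15c.png

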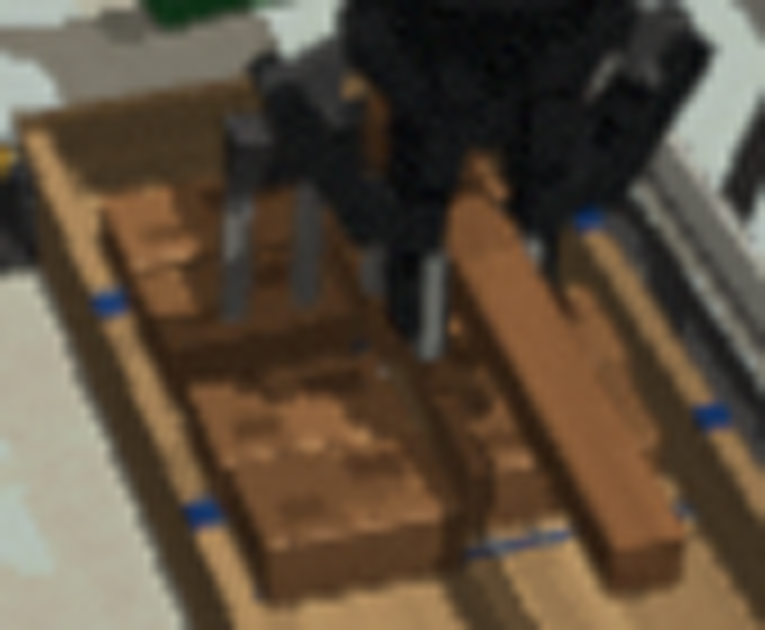

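```bash
python3 - <<'E'
from rk import *
s=load('s15'); f=lambda u,v:np.array([275+u/9,165+v/9])
for z in (.034,.0365,.039): print(z,bed(atz(s,f(233,320),z)).round(1),bed(atz(s,f(306,309),z)).round(1),'row2 edge',bed(atz(s,f(233,339),.034)).round(1))
E
```

```text
0.034 [-42.9  45.2] [-19.4  44.3] row2 edge [-45.6  35.4]
0.0365 [-43.8  41.8] [-20.3  40.9] row2 edge [-45.6  35.4]
0.039 [-44.6  38.4] [-21.3  37.5] row2 edge [-45.6  35.4]
```

Emit:
jog_arm(
  deltas=[
    {"hand": -1,"linear": [-0.002,-0.006,0.0015],"turn": -0.2},
    {"hand": -1,"linear": [0,-0.005,0.001],"turn": 0},
    {"hand": -1,"linear": [0,0,0],"turn": 0},
  ],
)

```text
time: 9.95
ee_pos: [0.6054, -0.0077, 0.0831]
tool_rot: [-2.216, -2.196, 0.048]
ft_force: [-0.4, -0.1, -1.7]
gripper_width: 0.0208
```

```bash
python3 - <<'E'
from h import *
st2()
E
```

```text
t 9.95 tcp [ 0.6054 -0.0077  0.0831] rv [-2.216 -2.196  0.048] yaw -0.54 F [-0.4 -0.1 -1.7] T [-0.01 -0.04 -0.05] w 0.0208 HEAD bed [ 0.7 33. ] z 0.0391
```

Emit:
jog_arm(
  deltas=[
    {"hand": -1,"linear": [0,-0.0015,-0.003],"turn": 0},
    {"hand": -1,"linear": [0,0,-0.004],"turn": 0},
  ],
)

```text
time: 10.12
ee_pos: [0.6065, -0.0101, 0.0774]
tool_rot: [-2.219, -2.196, 0.045]
ft_force: [0.9, 0.0, -1.6]
gripper_width: 0.0205
```

```bash
python3 - <<'E'
from h import *
st2();snap('side','s16')
crop('s16',275,165,360,235,'s16c',9)
E
```

```text
t 10.12 tcp [ 0.6065 -0.0101  0.0774] rv [-2.219 -2.196  0.045] yaw -0.61 F [ 0.9  0.  -1.6] T [-0.03 -0.07 -0.05] w 0.0205 HEAD bed [ 2.1 30.5] z 0.0334
9
```

View pics/s16c.png

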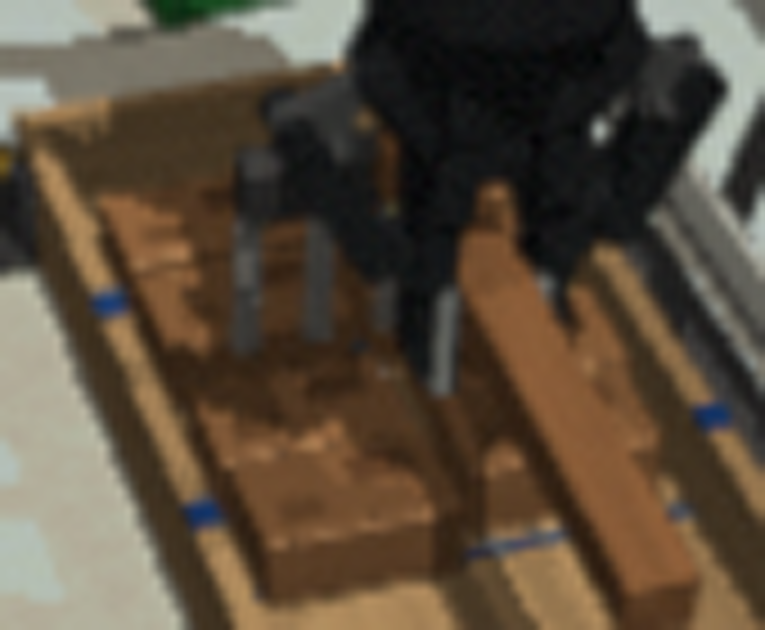

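Left tine tip (245,350) is now just past row 2's edge line, over the gap. Descending in small steps while watching force.

Emit:
jog_arm(
  deltas=[
    {"hand": -1,"linear": [-0.001,0.0005,-0.004],"turn": 0},
    {"hand": -1,"linear": [0,0,-0.003],"turn": 0},
  ],
)

```text
time: 10.33
ee_pos: [0.6058, -0.0106, 0.0706]
tool_rot: [-2.22, -2.197, 0.046]
ft_force: [-7.0, -6.8, 15.5]
gripper_width: 0.0204
```

```bash
python3 - <<'E'
from h import *
st2()
E
```

```text
t 10.33 tcp [ 0.6058 -0.0106  0.0706] rv [-2.22  -2.197  0.046] yaw -0.62 F [-7.  -6.8 15.5] T [0.04 0.89 0.32] w 0.0204 HEAD bed [ 1.5 30. ] z 0.0266
```

Emit:
jog_arm(
  deltas=[
    {"hand": -1,"linear": [0,0,0.006],"turn": 0},
    {"hand": -1,"linear": [0,0,0.003],"turn": 0},
  ],
)

```text
time: 10.5
ee_pos: [0.6055, -0.0109, 0.0794]
tool_rot: [-2.22, -2.196, 0.047]
ft_force: [0.5, 0.5, -1.3]
gripper_width: 0.0205
```

```bash
python3 - <<'E'
from h import *
st2();snap('side','s17');snap('wrist','w17')
crop('s17',275,165,360,235,'s17c',9)
E
```

```text
t 10.5 tcp [ 0.6055 -0.0109  0.0794] rv [-2.22  -2.196  0.047] yaw -0.64 F [ 0.5  0.5 -1.3] T [-0.01 -0.05  0.03] w 0.0205 HEAD bed [ 1.2 29.7] z 0.0353
9
```

View pics/s17c.png

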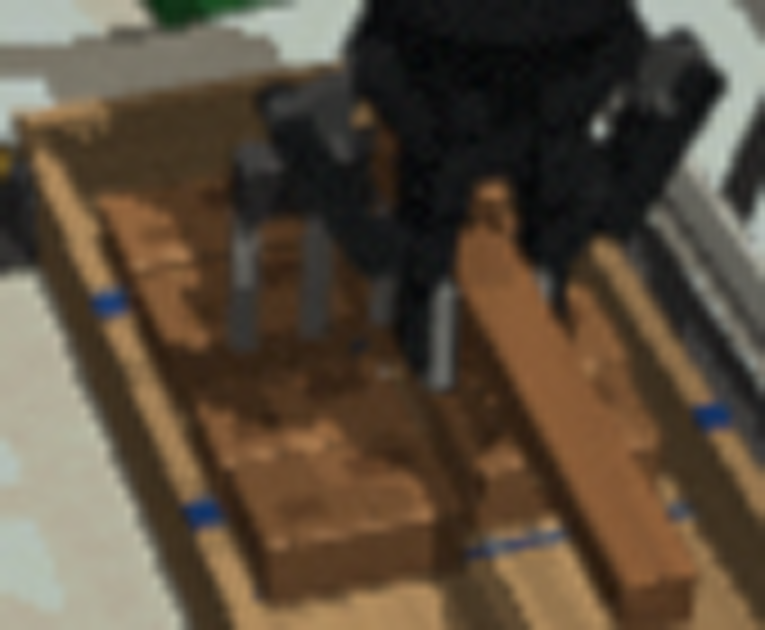

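View pics/w17.png

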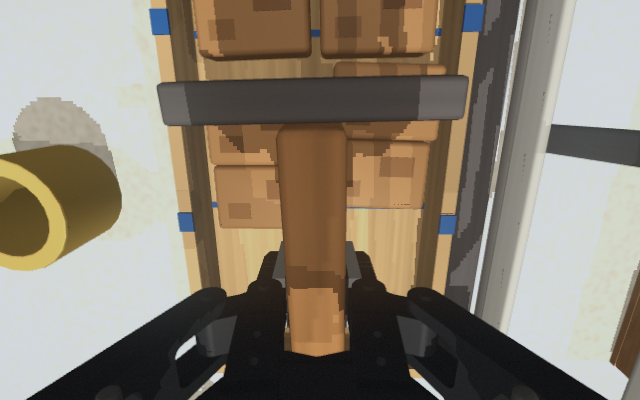

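```bash
python3 - <<'E'
from h import *
w=load('w17')
crop('w17',180,0,480,130,'w17c',2.66)
E
```

```text
2.66
```

View pics/w17c.png

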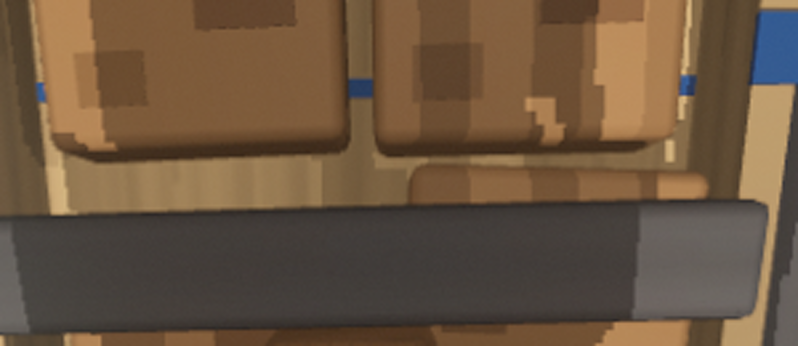

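```bash
python3 - <<'E'
from h import *
w=load('w17'); f=lambda n,u,v,z:print(n,bed(atz(w,(180+u/2.66,v/2.66),z)).round(1))
f('line',360,88,.008);f('R2 front top',520,140,.034);f('R2 front bot',520,155,.008);f('R3 rear top l',430,172,.034);f('R3 rear top r',680,180,.034);f('L2 top',200,148,.034);f('L2 bot',200,160,.008)
f('R2 left',382,100,.034);f('R2 right',678,100,.034);f('R3 left',412,190,.034);f('R3 right',708,190,.034);f('rim mark',775,48,.042)
f('bar rear top L',0,215,.115);f('bar rear top L',0,215,.105)
E
```

```text
line [ 0.5 56.6]
R2 front top [34.  42.2]
R2 front bot [37.7 42.4]
R3 rear top l [15.9 36.2]
R3 rear top r [67.  34.7]
L2 top [-31.5  40.9]
L2 bot [-37.2  41.4]
R2 left [ 5.9 49.7]
R2 right [65.  49.6]
R3 left [12.3 32.7]
R3 right [73.  32.8]
rim mark [79.8 57.2]
bar rear top L [-39.1  23.8]
bar rear top L [-43.6  24.3]
```

The wrist view shows the right-hand gap (edge R2 at v≈52, R3 at v≈65) is barely 6–7 mm wide. My tines caught R3's rear edge. Shifting about 2–3 mm back (+y) should let them drop in.

Emit:
jog_arm(
  deltas=[
    {"hand": -1,"linear": [-0.001,0.0025,0],"turn": 0},
    {"hand": -1,"linear": [0,0,-0.003],"turn": 0},
    {"hand": -1,"linear": [0,0,-0.002],"turn": 0},
  ],
)

```text
time: 10.85
ee_pos: [0.604, -0.0075, 0.0734]
tool_rot: [-2.219, -2.196, 0.047]
ft_force: [-0.3, 0.5, -1.3]
gripper_width: 0.0207
```

```bash
python3 - <<'E'
from h import *
st2()
E
```

```text
t 10.85 tcp [ 0.604  -0.0075  0.0734] rv [-2.219 -2.196  0.047] yaw -0.61 F [-0.3  0.5 -1.3] T [-0.    0.   -0.03] w 0.0207 HEAD bed [-0.4 33.1] z 0.0293
```

Emit:
jog_arm(
  deltas=[
    {"hand": -1,"linear": [0,0,-0.003],"turn": 0},
    {"hand": -1,"linear": [0,0,-0.002],"turn": 0},
  ],
)

```text
time: 11.02
ee_pos: [0.6043, -0.0083, 0.0705]
tool_rot: [-2.219, -2.199, 0.048]
ft_force: [-6.1, -6.1, 15.7]
gripper_width: 0.0208
```

```bash
python3 - <<'E'
from h import *
st2()
E
```

```text
t 11.02 tcp [ 0.6043 -0.0083  0.0705] rv [-2.219 -2.199  0.048] yaw -0.53 F [-6.1 -6.1 15.7] T [0.37 1.   0.4 ] w 0.0208 HEAD bed [-0.2 32.2] z 0.0262
```

Emit:
jog_arm(
  deltas=[
    {"hand": -1,"linear": [0,0,0.006],"turn": 0},
    {"hand": -1,"linear": [0,0,0.002],"turn": 0},
  ],
)

```text
time: 11.18
ee_pos: [0.6045, -0.0086, 0.0788]
tool_rot: [-2.219, -2.199, 0.049]
ft_force: [-0.8, 0.7, -2.0]
gripper_width: 0.0205
```

```bash
python3 - <<'E'
from rk import *
st2()
s=load('s17'); f=lambda u,v:np.array([275+u/9,165+v/9])
for z in (.0375,.041): print(z,bed(atz(s,f(243,350),z)).round(1),bed(atz(s,f(315,338),z)).round(1))
obs=[(s,(-.011,-.14,.011),f(622,588)),(s,(.011,-.14,.011),f(695,570)),(s,(-.046,.071,-.075),f(243,350)),(s,(-.023,.071,-.075),f(315,338))]
rakefit([.6055,-.0109,.0794],[-2.22,-2.196,.047],obs)
snap('side','s18');snap('wrist','w18');crop('s18',275,165,360,235,'s18c',9)
E
```

```text
t 11.18 tcp [ 0.6045 -0.0086  0.0788] rv [-2.219 -2.199  0.049] yaw -0.53 F [-0.8  0.7 -2. ] T [-0.02 -0.04 -0.03] w 0.0205 HEAD bed [-0.  31.9] z 0.0346
0.0375 [-45.4  24.3] [-22.4  23.9]
0.041 [-46.6  19.7] [-23.7  19.3]
pitch deg 4.73 dy,dz,dx [ 0.0028  0.0045 -0.0001] res [[-0.8, -0.0], [-0.0, 0.4], [0.6, 0.1], [0.6, 0.3]]
abs tilt deg 4.25 HEAD [0.6049 0.0715 0.0376] [ 1.5 24.4] off tool [ 0.0828 -0.0001  0.0412]
9
```

View pics/s18c.png

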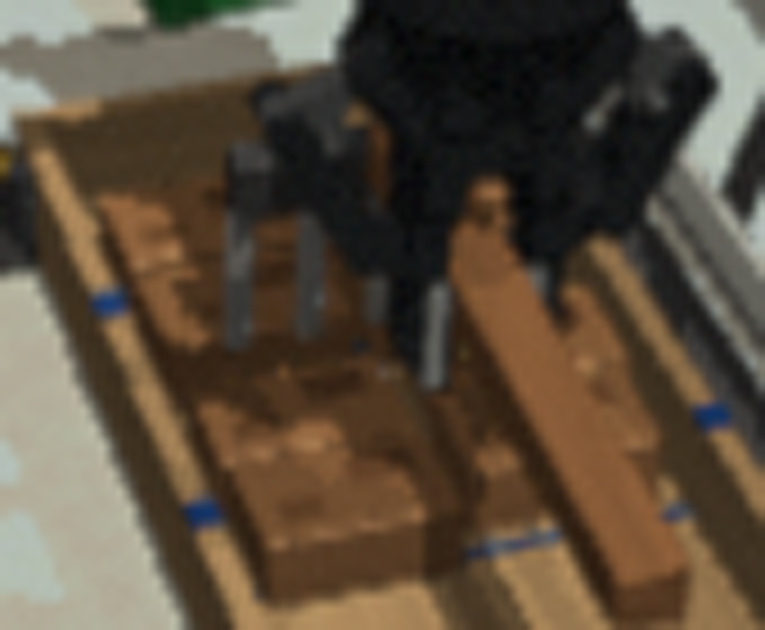

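Emit:
jog_arm(
  deltas=[
    {"hand": -1,"linear": [0,0.005,0],"turn": 0},
    {"hand": -1,"linear": [0,0,-0.003],"turn": 0},
    {"hand": -1,"linear": [0,0,-0.003],"turn": 0},
  ],
)

```text
time: 11.53
ee_pos: [0.6037, -0.0026, 0.0713]
tool_rot: [-2.218, -2.198, 0.049]
ft_force: [-2.9, -1.5, 10.1]
gripper_width: 0.0211
```

```bash
python3 - <<'E'
from h import *
st2()
E
```

```text
t 11.53 tcp [ 0.6037 -0.0026  0.0713] rv [-2.218 -2.198  0.049] yaw -0.53 F [-2.9 -1.5 10.1] T [0.67 0.28 0.24] w 0.0211 HEAD bed [-0.9 37.9] z 0.0271
```

Emit:
jog_arm(
  deltas=[
    {"hand": -1,"linear": [0,0,0.005],"turn": 0},
    {"hand": -1,"linear": [0.001,0.0035,0.001],"turn": 0},
    {"hand": -1,"linear": [0,0,-0.004],"turn": 0},
    {"hand": -1,"linear": [0,0,-0.003],"turn": 0},
  ],
)

```text
time: 11.87
ee_pos: [0.6053, 0.0019, 0.0703]
tool_rot: [-2.217, -2.198, 0.048]
ft_force: [-4.1, -0.4, 12.1]
gripper_width: 0.0207
```

```bash
python3 - <<'E'
from h import *
st2();snap('wrist','w19');snap('side','s19');crop('s19',275,165,360,235,'s19c',9)
E
```

```text
t 11.87 tcp [0.6053 0.0019 0.0703] rv [-2.217 -2.198  0.048] yaw -0.51 F [-4.1 -0.4 12.1] T [0.92 0.5  0.29] w 0.0207 HEAD bed [ 0.6 42.5] z 0.0262
9
```

View pics/s19c.png

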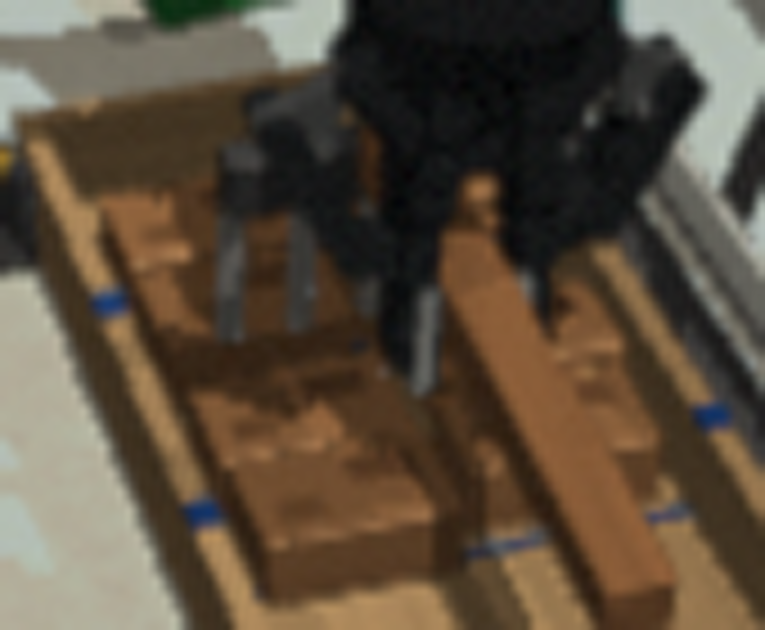

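View pics/w19.png

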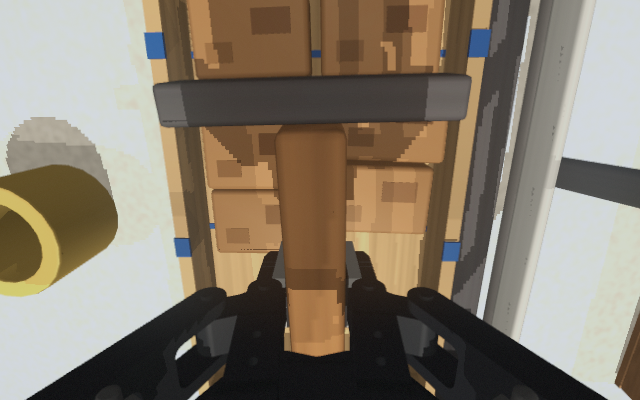

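Emit:
jog_arm(
  deltas=[
    {"hand": -1,"linear": [0,0,0.006],"turn": 0},
    {"hand": -1,"linear": [-0.001,-0.005,0.001],"turn": 0},
    {"hand": -1,"linear": [0,0,-0.004],"turn": 0},
  ],
)

```text
time: 12.22
ee_pos: [0.6047, -0.0029, 0.0741]
tool_rot: [-2.217, -2.2, 0.047]
ft_force: [-0.8, 0.1, -2.5]
gripper_width: 0.0207
```

```bash
python3 - <<'E'
from h import *
st2()
E
```

```text
t 12.22 tcp [ 0.6047 -0.0029  0.0741] rv [-2.217 -2.2    0.047] yaw -0.45 F [-0.8  0.1 -2.5] T [-0.01 -0.04 -0.02] w 0.0207 HEAD bed [ 0.  37.7] z 0.03
```

Emit:
jog_arm(
  deltas=[
    {"hand": -1,"linear": [0,-0.002,0],"turn": 0},
    {"hand": -1,"linear": [0,0,-0.003],"turn": 0},
    {"hand": -1,"linear": [0,0,-0.002],"turn": 0},
  ],
)

```text
time: 12.47
ee_pos: [0.6046, -0.006, 0.0694]
tool_rot: [-2.217, -2.199, 0.047]
ft_force: [-3.2, -1.9, 10.4]
gripper_width: 0.0207
```

```bash
python3 - <<'E'
from h import *
st2()
E
```

```text
t 12.47 tcp [ 0.6046 -0.006   0.0694] rv [-2.217 -2.199  0.047] yaw -0.48 F [-3.2 -1.9 10.4] T [0.68 0.17 0.15] w 0.0207 HEAD bed [ 0.  34.6] z 0.0253
```

Partly seated (10 N at lower z). I'll draw -y while pressing gently, to catch R3's rounded rear edge.

Emit:
jog_arm(
  deltas=[
    {"hand": -1,"linear": [0,-0.006,-0.002],"turn": 0},
    {"hand": -1,"linear": [0,-0.006,-0.001],"turn": 0},
    {"hand": -1,"linear": [0,-0.006,-0.001],"turn": 0},
  ],
)

```text
time: 12.72
ee_pos: [0.6074, -0.0209, 0.0678]
tool_rot: [-2.218, -2.198, 0.033]
ft_force: [-0.5, 3.4, 4.6]
gripper_width: 0.0204
```

```bash
python3 - <<'E'
from h import *
st2();snap('wrist','w20');snap('side','s20');crop('s20',275,165,360,235,'s20c',9)
E
```

```text
t 12.72 tcp [ 0.6074 -0.0209  0.0678] rv [-2.218 -2.198  0.033] yaw -0.51 F [-0.5  3.4  4.6] T [ 1.38 -0.17  0.18] w 0.0204 HEAD bed [ 3.3 19.9] z 0.0243
9
```

View pics/s20c.png

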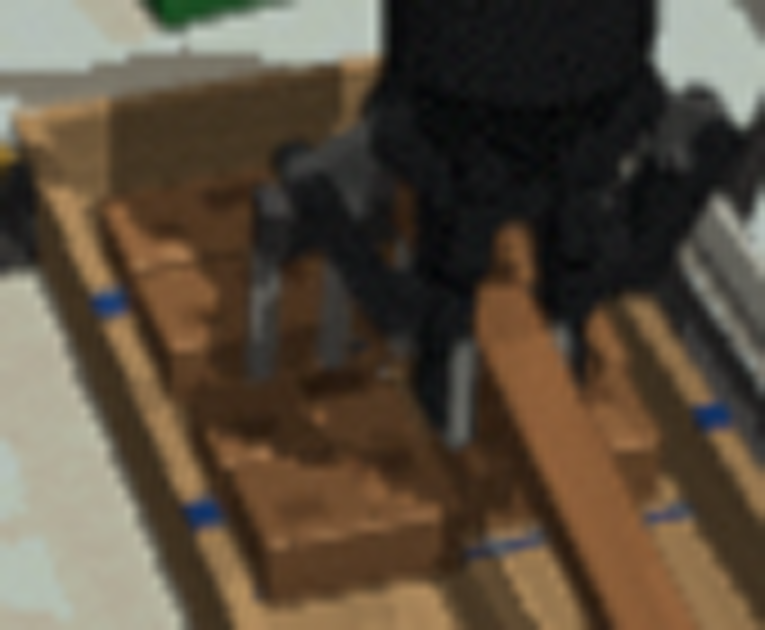

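View pics/w20.png

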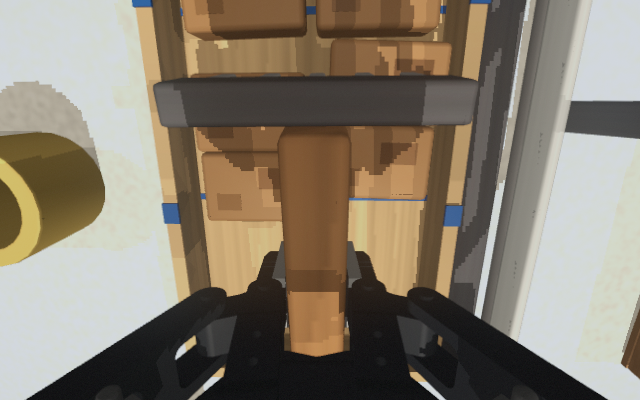

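Friction dragging doesn't move R3. A better option is to shift the rake -x so the crate's left wall stands between two tines (15 mm gaps, 8 mm wall). The other tines can then enter only the 20 mm gap in the left column and pull L3 and L4 into the -y third. That leaves thirds of 4/2/2.

Emit:
jog_arm(
  deltas=[
    {"hand": -1,"linear": [0,0,0.02],"turn": 0},
    {"hand": -1,"linear": [-0.01,0.002,0.012],"turn": 0},
    {"hand": -1,"linear": [-0.018,0.004,0],"turn": -0.1},
    {"hand": -1,"linear": [-0.015,0.003,0],"turn": 0},
    {"hand": -1,"linear": [0,0,0],"turn": 0},
  ],
)

```text
time: 13.23
ee_pos: [0.5599, -0.0184, 0.0957]
tool_rot: [-2.222, -2.194, 0.052]
ft_force: [-0.6, -0.1, -2.4]
gripper_width: 0.0207
```

```bash
python3 - <<'E'
from h import *
st2();snap('wrist','w21');snap('side','s21');crop('s21',260,150,360,240,'s21c',6.6)
E
```

```text
t 13.23 tcp [ 0.5599 -0.0184  0.0957] rv [-2.222 -2.194  0.052] yaw -0.74 F [-0.6 -0.1 -2.4] T [ 0.02 -0.01  0.03] w 0.0207 HEAD bed [-44.3  21.5] z 0.0515
6.6
```

View pics/s21c.png

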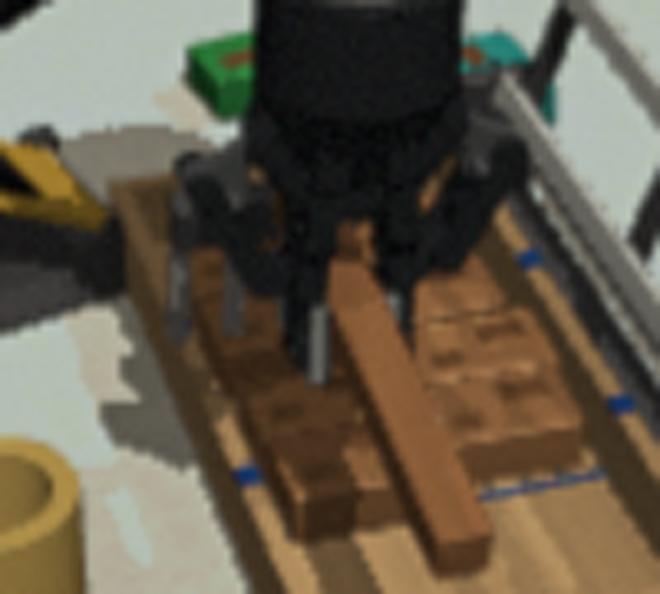

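View pics/w21.png

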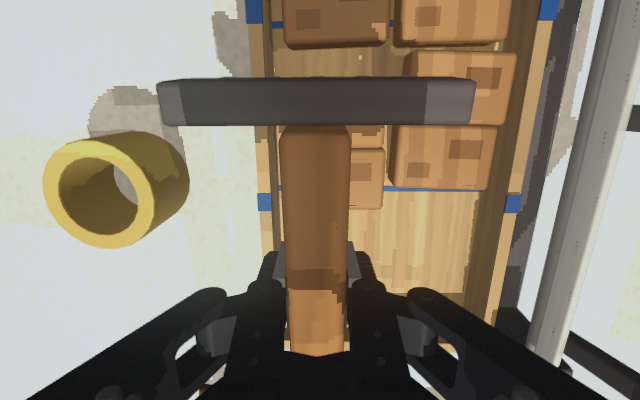

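```bash
python3 - <<'E'
from rk import *
s=load('s21');w=load('w21'); f=lambda u,v:np.array([260+u/6.6,150+v/6.6])
obs=[(s,(-.011,-.14,.011),f(428,549)),(s,(.011,-.14,.011),f(490,533)),(s,(-.046,.071,-.075),f(178,343)),(s,(-.023,.071,-.075),f(234,335))]
rakefit([.5599,-.0184,.0957],[-2.222,-2.194,.052],obs)
for n,u,v,z in [('L2 front top',330,45,.034),('R2 front top',450,42,.034),('R3 rear top',450,54,.034),('R3 left',406,60,.034),('L2 right',386,30,.034),('R4 left',392,160,.034),('L4 front top',370,208,.034),('R4 front',440,187,.034),('line',400,188,.008),('wall in',272,200,.042),('wall out',258,170,.042)]: print(n,bed(atz(w,(u,v),z)).round(1))
E
```

```text
pitch deg 7.38 dy,dz,dx [ 0.0033  0.0036 -0.0002] res [[0.4, -0.3], [0.3, 0.6], [-0.2, 0.2], [-0.5, 0.2]]
abs tilt deg 6.76 HEAD [0.5594 0.0676 0.0565] [-43.9  19.8] off tool [ 0.0864 -0.0002  0.0383]
L2 front top [-36.1  40.1]
R2 front top [33.1 41.5]
R3 rear top [33.8 35.1]
R3 left [ 8.6 31.9]
L2 right [-4.1 47.9]
R4 left [  4.6 -27.5]
L4 front top [ -7.9 -60.4]
R4 front [ 37.1 -45.2]
line [ 17.2 -53.4]
wall in [-72.7 -52.9]
wall out [-80.8 -33. ]
```

```bash
python3 - <<'E'
from h import *
t=load('top0')
for p in [(326,249),(326,236),(326,262),(313,249),(339,249)]:
    X=atz(t,p,.055); print(X.round(3),bed(X).round(0))
E
```

```text
[0.421 0.001 0.055] [-182.  -49.]
[0.457 0.    0.055] [-145.  -49.]
[0.385 0.002 0.055] [-218.  -48.]
[0.421 0.037 0.055] [-182.  -12.]
[ 0.42  -0.036  0.055] [-182.  -85.]
```

Better still: shift one more tine pitch left, to head x ≈ -67.5. Three tines stay inside, clear of the right column, and the label roll has 27 mm clearance.

Emit:
jog_arm(
  deltas=[
    {"hand": -1,"linear": [-0.012,0.005,0.002],"turn": 0},
    {"hand": -1,"linear": [-0.009,0.004,0],"turn": 0},
    {"hand": -1,"linear": [0,0,0],"turn": 0},
  ],
)

```text
time: 13.58
ee_pos: [0.542, -0.011, 0.0964]
tool_rot: [-2.225, -2.195, 0.052]
ft_force: [0.1, 0.4, -1.5]
gripper_width: 0.0204
```

```bash
python3 - <<'E'
from h import *
import h
h.HO=np.array([.0864,-.0002,.0383])
st2();snap('wrist','w22');snap('side','s22');crop('s22',260,150,360,240,'s22c',6.6)
E
```

```text
t 13.58 tcp [ 0.542  -0.011   0.0964] rv [-2.225 -2.195  0.052] yaw -0.8 F [ 0.1  0.4 -1.5] T [ 0.01 -0.03 -0.01] w 0.0204 HEAD bed [-61.7  26.9] z 0.0571
6.6
```

View pics/s22c.png

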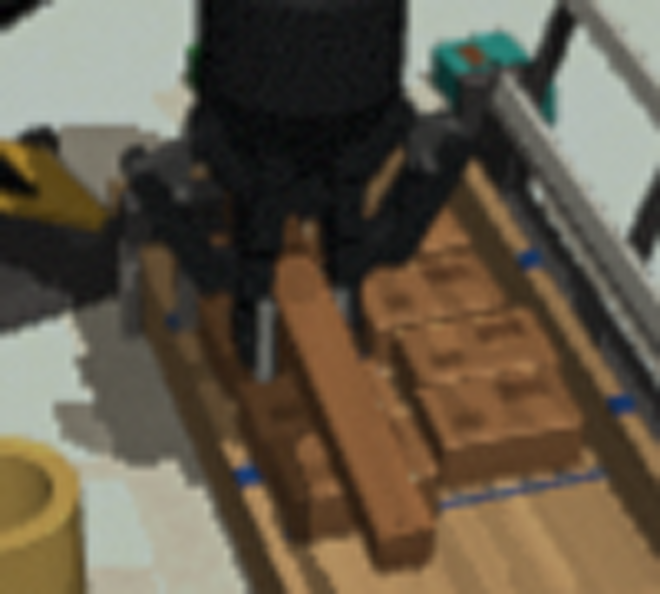

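Emit:
jog_arm(
  deltas=[
    {"hand": -1,"linear": [-0.005,0.002,-0.003],"turn": 0},
    {"hand": -1,"linear": [0,0,-0.006],"turn": 0},
    {"hand": -1,"linear": [0,0,0],"turn": 0},
  ],
)

```text
time: 13.93
ee_pos: [0.5401, -0.0097, 0.0872]
tool_rot: [-2.227, -2.197, 0.048]
ft_force: [-0.0, 0.2, -2.5]
gripper_width: 0.0206
```

```bash
sed -i 's/^HO=.*/HO=np.array([.0864,-.0002,.0383])/' h.py; python3 - <<'E'
from h import *
st2();snap('side','s23');crop('s23',260,150,360,240,'s23c',6.6)
E
```

```text
t 13.93 tcp [ 0.5401 -0.0097  0.0872] rv [-2.227 -2.197  0.048] yaw -0.8 F [-0.   0.2 -2.5] T [-0.01  0.03  0.02] w 0.0206 HEAD bed [-63.5  28.2] z 0.0478
6.6
```

View pics/s23c.png

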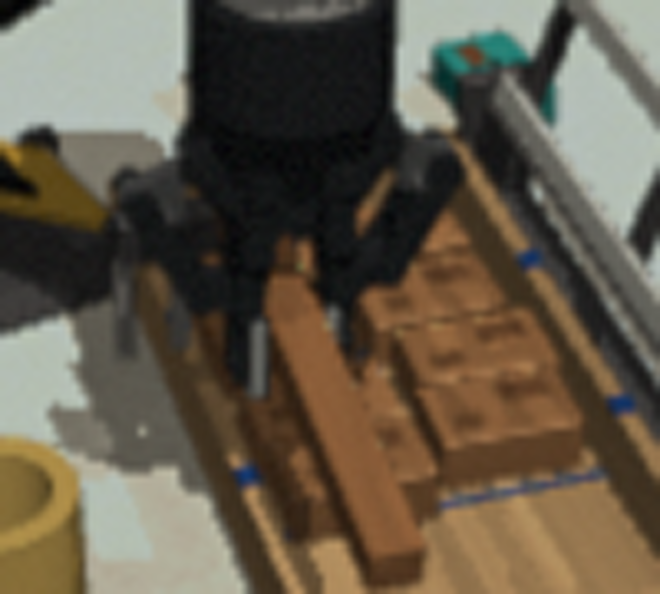

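Emit:
jog_arm(
  deltas=[
    {"hand": -1,"linear": [-0.005,0.001,0],"turn": 0},
    {"hand": -1,"linear": [0,0,0],"turn": 0},
  ],
)

```text
time: 14.15
ee_pos: [0.535, -0.0087, 0.0872]
tool_rot: [-2.227, -2.197, 0.049]
ft_force: [0.2, -0.1, -2.7]
gripper_width: 0.0206
```

```bash
python3 - <<'E'
from h import *
st2()
E
```

```text
t 14.15 tcp [ 0.535  -0.0087  0.0872] rv [-2.227 -2.197  0.049] yaw -0.8 F [ 0.2 -0.1 -2.7] T [ 0.02  0.03 -0.  ] w 0.0206 HEAD bed [-68.6  29.1] z 0.0478
```

Good (-68.6, 29). I'll descend past the rim.

Emit:
jog_arm(
  deltas=[
    {"hand": -1,"linear": [0.0005,0,-0.005],"turn": 0},
    {"hand": -1,"linear": [0,0,-0.005],"turn": 0},
    {"hand": -1,"linear": [0,0,-0.004],"turn": 0},
  ],
)

```text
time: 14.4
ee_pos: [0.5368, -0.0088, 0.0735]
tool_rot: [-2.229, -2.198, 0.045]
ft_force: [0.1, 0.7, -2.1]
gripper_width: 0.0207
```

```bash
python3 - <<'E'
from h import *
st2();snap('wrist','w24');snap('side','s24');crop('s24',260,150,360,240,'s24c',6.6)
E
```

```text
t 14.4 tcp [ 0.5368 -0.0088  0.0735] rv [-2.229 -2.198  0.045] yaw -0.8 F [ 0.1  0.7 -2.1] T [-0.03 -0.05 -0.01] w 0.0207 HEAD bed [-66.7  29. ] z 0.0341
6.6
```

View pics/s24c.png

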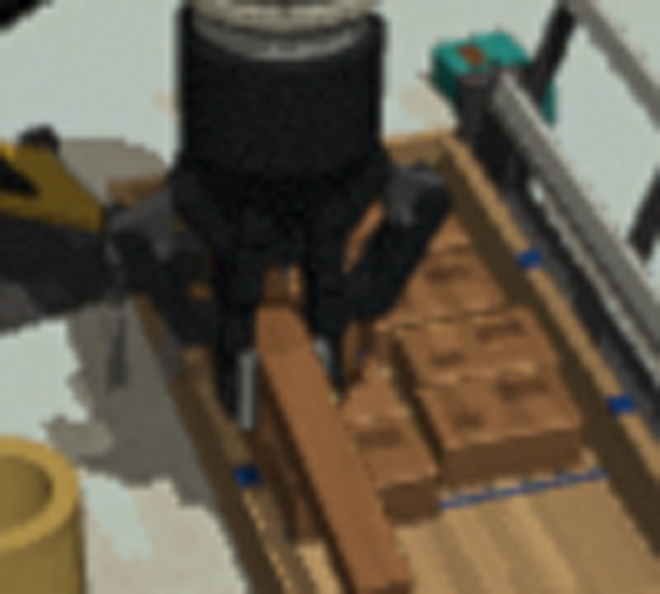

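View pics/w24.png

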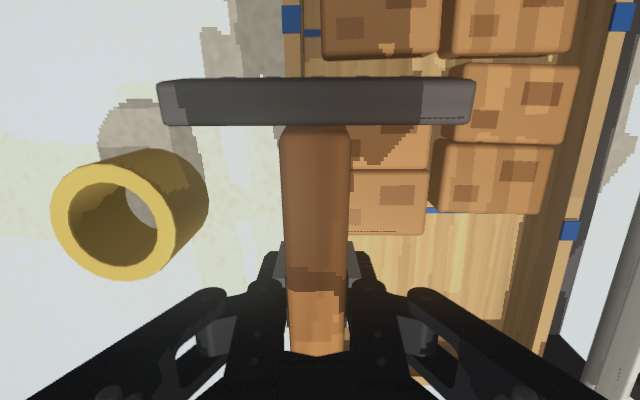

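Emit:
jog_arm(
  deltas=[
    {"hand": -1,"linear": [0,0,-0.005],"turn": 0},
    {"hand": -1,"linear": [0,0,-0.005],"turn": 0},
  ],
)

```text
time: 14.67
ee_pos: [0.5367, -0.0088, 0.063]
tool_rot: [-2.229, -2.198, 0.046]
ft_force: [-0.1, -0.1, -2.5]
gripper_width: 0.0207
```

```bash
python3 - <<'E'
from h import *
st2()
E
```

```text
t 14.67 tcp [ 0.5367 -0.0088  0.063 ] rv [-2.229 -2.198  0.046] yaw -0.8 F [-0.1 -0.1 -2.5] T [ 0.01  0.01 -0.  ] w 0.0207 HEAD bed [-66.8  29. ] z 0.0236
```

The tines are in the left gap with no load. Lowering a little more, then pulling L3 and L4 -y.

Emit:
jog_arm(
  deltas=[
    {"hand": -1,"linear": [0,0,-0.003],"turn": 0},
    {"hand": -1,"linear": [0,-0.011,0],"turn": 0},
    {"hand": -1,"linear": [0,-0.011,0],"turn": 0},
    {"hand": -1,"linear": [0,-0.011,0],"turn": 0},
    {"hand": -1,"linear": [0,-0.011,0],"turn": 0},
  ],
)

```text
time: 15.08
ee_pos: [0.536, -0.0543, 0.0581]
tool_rot: [-2.224, -2.2, 0.047]
ft_force: [-1.4, 0.8, -2.2]
gripper_width: 0.0205
```

```bash
python3 - <<'E'
from h import *
st2();snap('wrist','w25');snap('side','s25');crop('s25',260,150,360,240,'s25c',6.6)
E
```

```text
t 15.08 tcp [ 0.536  -0.0543  0.0581] rv [-2.224 -2.2    0.047] yaw -0.61 F [-1.4  0.8 -2.2] T [ 0.07 -0.06  0.04] w 0.0205 HEAD bed [-67.3 -16.4] z 0.0188
6.6
```

View pics/s25c.png

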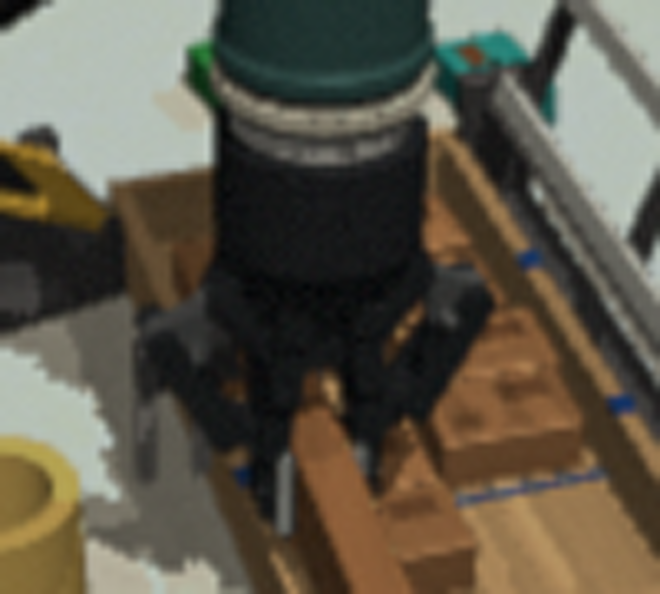

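View pics/w25.png

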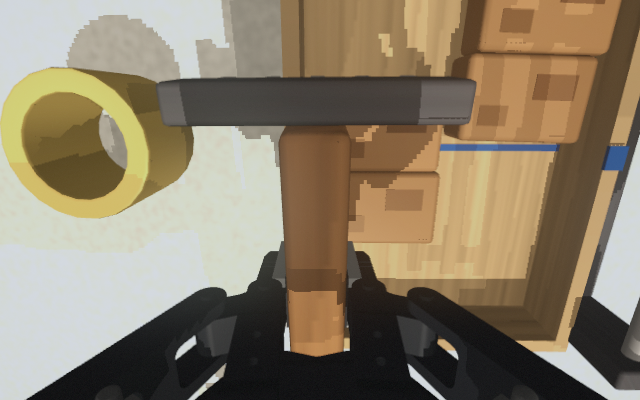

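L3 and L4 move together; R3 and R4 stay. Continuing to about y = -60.

Emit:
jog_arm(
  deltas=[
    {"hand": -1,"linear": [-0.0005,-0.011,0],"turn": 0},
    {"hand": -1,"linear": [0,-0.011,0],"turn": 0},
    {"hand": -1,"linear": [0,-0.011,0],"turn": 0},
    {"hand": -1,"linear": [0,-0.008,0],"turn": 0},
    {"hand": -1,"linear": [0,0,0],"turn": 0},
  ],
)

```text
time: 15.6
ee_pos: [0.5355, -0.1017, 0.0587]
tool_rot: [-2.229, -2.196, 0.047]
ft_force: [0.5, 0.1, -1.5]
gripper_width: 0.0205
```

```bash
python3 - <<'E'
from h import *
st2();snap('wrist','w26')
E
```

```text
t 15.6 tcp [ 0.5355 -0.1017  0.0587] rv [-2.229 -2.196  0.047] yaw -0.86 F [ 0.5  0.1 -1.5] T [0.04 0.06 0.02] w 0.0205 HEAD bed [-66.8 -63.9] z 0.0193
```

View pics/w26.png

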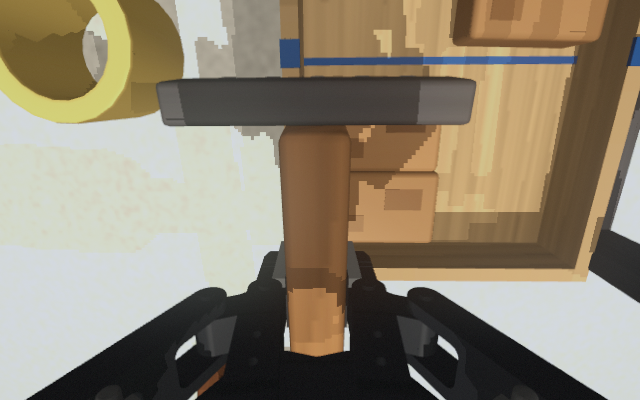

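L3 and L4 are both past the line (wrist: the line at y=-55 is at v≈60 and the blocks lie below it). Backing off and lifting out.

Emit:
jog_arm(
  deltas=[
    {"hand": -1,"linear": [0,0.004,0.0],"turn": 0},
    {"hand": -1,"linear": [0,0,0.015],"turn": 0},
    {"hand": -1,"linear": [0,0,0.03],"turn": 0},
    {"hand": -1,"linear": [0,0,0.035],"turn": 0},
    {"hand": -1,"linear": [-0.01,-0.03,0.02],"turn": -1.5},
    {"hand": -1,"linear": [-0.015,-0.04,0],"turn": -2},
    {"hand": -1,"linear": [-0.015,-0.04,0],"turn": -2},
    {"hand": -1,"linear": [-0.01,-0.03,0],"turn": -1},
  ],
)

```text
time: 16.32
ee_pos: [0.4843, -0.2306, 0.1624]
tool_rot: [-2.337, -2.073, 0.042]
ft_force: [0.9, 0.5, -2.0]
gripper_width: 0.0205
```

```bash
python3 - <<'E'
from h import *
st2();snap('wrist','w27');snap('side','s27');snap('top','t27');crop('s27',270,110,370,240,'s27c',4.6);crop('t27',230,120,390,230,'t27c',5);crop('s27',280,200,400,400,'s27d',3)
E
```

```text
t 16.32 tcp [ 0.4843 -0.2306  0.1624] rv [-2.337 -2.073  0.042] yaw -6.85 F [ 0.9  0.5 -2. ] T [ 0.   -0.   -0.01] w 0.0205 HEAD bed [-107.4 -193.5] z 0.1234
4.6
5
3
```

View pics/t27c.png

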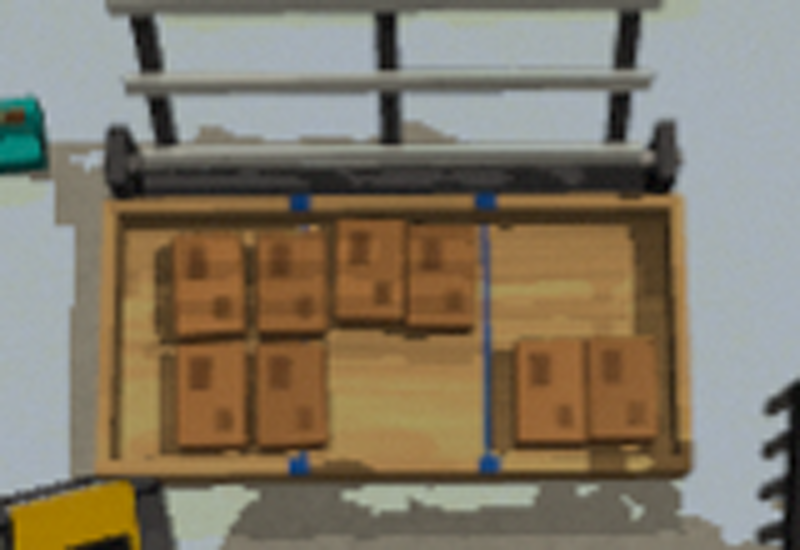

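View pics/s27d.png

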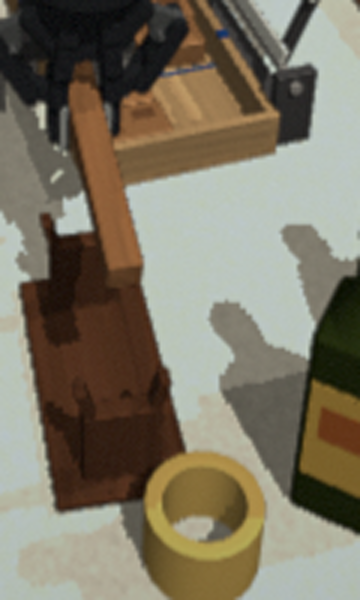

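View pics/w27.png

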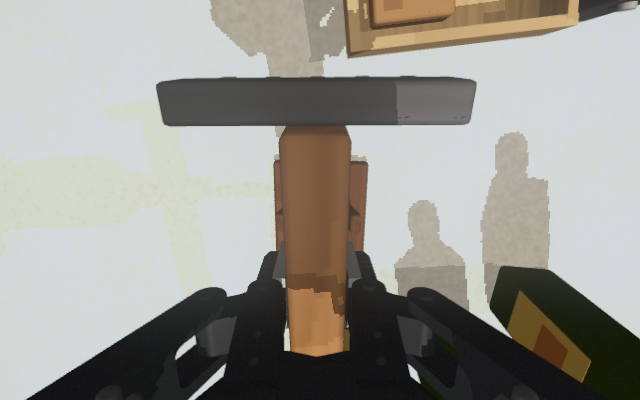

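The top view shows all eight flat and single. The +y third has 4 (crop x 175–325), the middle has 2 (335–475) and the -y third has 2 (515–655). Next I locate the fork slots for the return.

```bash
python3 - <<'E'
from rk import *
w=load('w1')
A=lambda u,v:(290+u/5.7143,120+v/5.7143); B=lambda u,v:(310+u/6.6667,270+v/6.6667)
for n,a,b in [('near',A(235,372),A(577,352)),('far',B(150,342),B(500,335))]:
    p,q=atz(w,a,.098),atz(w,b,.098); print(n,p.round(4),q.round(4),((p+q)/2).round(4))
yaw=np.radians(-7.2);d=np.array([-np.sin(yaw),np.cos(yaw)])
print('axis at +38',(np.array([.4785,-.2765])+.038*d).round(4),'-105',(np.array([.4785,-.2765])-.105*d).round(4))
w=load('w27'); s=load('s27'); f=lambda u,v:np.array([280+u/3,200+v/3])
obs=[(s,(-.011,-.14,.011),f(104,270)),(s,(.011,-.14,.011),f(140,262)),(w,(-.011,.065,.011),(281,126)),(w,(.011,.065,.011),(350,126))]
rakefit([.4843,-.2306,.1624],[-2.337,-2.073,.042],obs)
for n,u,v in [('L',247,0),]: pass
E
python3 - <<'E'
import sys;sys.path.insert(0,'.')
E
```

```text
near [ 0.4569 -0.2353  0.098 ] [ 0.5089 -0.2402  0.098 ] [ 0.4829 -0.2377  0.098 ]
far [ 0.4386 -0.3756  0.098 ] [ 0.491  -0.3826  0.098 ] [ 0.4648 -0.3791  0.098 ]
axis at +38 [ 0.4833 -0.2388] -105 [ 0.4653 -0.3807]
pitch deg 6.61 dy,dz,dx [ 0.0044 -0.0016 -0.    ] res [[0.7, -0.6], [1.2, 0.6], [-0.3, -0.0], [-0.1, 0.0]]
abs tilt deg 6.12 HEAD [ 0.4932 -0.1449  0.1171] [-107.4 -193.4] off tool [ 0.0866 -0.      0.0446]
```

Emit:
jog_arm(
  deltas=[
    {"hand": -1,"linear": [-0.003,-0.025,0],"turn": -0.3},
    {"hand": -1,"linear": [-0.003,-0.022,0],"turn": 0},
    {"hand": -1,"linear": [0,0,-0.01],"turn": 0},
    {"hand": -1,"linear": [0,0,0],"turn": 0},
  ],
)

```text
time: 16.8
ee_pos: [0.4789, -0.2733, 0.15]
tool_rot: [-2.338, -2.064, 0.037]
ft_force: [-0.6, 0.0, -2.9]
gripper_width: 0.0207
```

```bash
python3 - <<'E'
from h import *
st2();snap('side','s28');crop('s28',280,200,400,400,'s28d',3)
E
```

```text
t 16.8 tcp [ 0.4789 -0.2733  0.15  ] rv [-2.338 -2.064  0.037] yaw -7.13 F [-0.6  0.  -2.9] T [ 0.01  0.03 -0.02] w 0.0207 HEAD bed [-111.9 -236.1] z 0.1115
3
```

View pics/s28d.png

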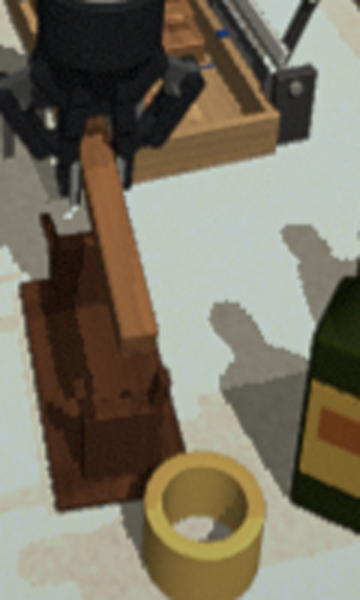

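Emit:
jog_arm(
  deltas=[
    {"hand": -1,"linear": [-0.001,-0.006,-0.01],"turn": 0},
    {"hand": -1,"linear": [0,0,-0.018],"turn": 0},
    {"hand": -1,"linear": [0,0,-0.012],"turn": 0},
    {"hand": -1,"linear": [0,0,0],"turn": 0},
  ],
)

```text
time: 17.18
ee_pos: [0.4806, -0.2758, 0.1091]
tool_rot: [-2.333, -2.073, 0.035]
ft_force: [-0.5, 0.2, -3.1]
gripper_width: 0.0204
```

```bash
python3 - <<'E'
from h import *
st2();snap('side','s29');crop('s29',280,200,400,400,'s29d',3);snap('wrist','w29')
E
```

```text
t 17.18 tcp [ 0.4806 -0.2758  0.1091] rv [-2.333 -2.073  0.035] yaw -6.75 F [-0.5  0.2 -3.1] T [0.07 0.02 0.03] w 0.0204 HEAD bed [-110.7 -238.6] z 0.0706
3
```

View pics/s29d.png

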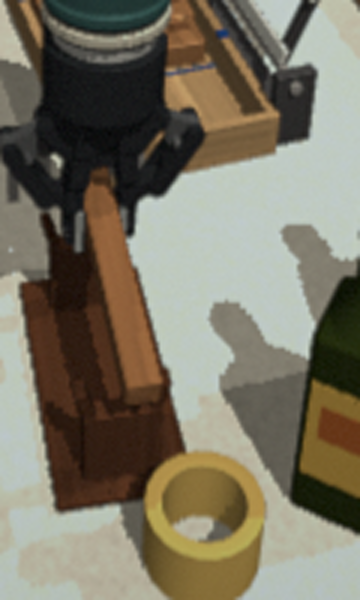

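View pics/w29.png

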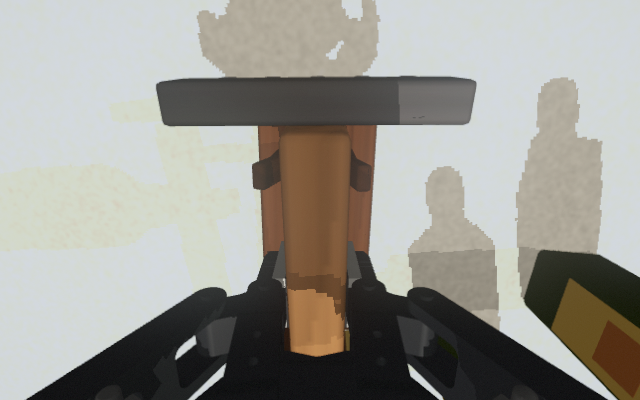

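Emit:
jog_arm(
  deltas=[
    {"hand": -1,"linear": [-0.002,-0.004,-0.008],"turn": -0.4},
    {"hand": -1,"linear": [0,0,-0.01],"turn": 0},
    {"hand": -1,"linear": [0,0,0],"turn": 0},
  ],
)

```text
time: 17.53
ee_pos: [0.481, -0.2813, 0.0937]
tool_rot: [-2.344, -2.069, 0.032]
ft_force: [-0.1, 0.6, -2.5]
gripper_width: 0.0207
```

```bash
python3 - <<'E'
from h import *
st2();snap('side','s30');crop('s30',280,200,400,400,'s30d',3)
E
```

```text
t 17.53 tcp [ 0.481  -0.2813  0.0937] rv [-2.344 -2.069  0.032] yaw -7.14 F [-0.1  0.6 -2.5] T [ 0.04 -0.02 -0.  ] w 0.0207 HEAD bed [-109.3 -244.2] z 0.0549
3
```

View pics/s30d.png

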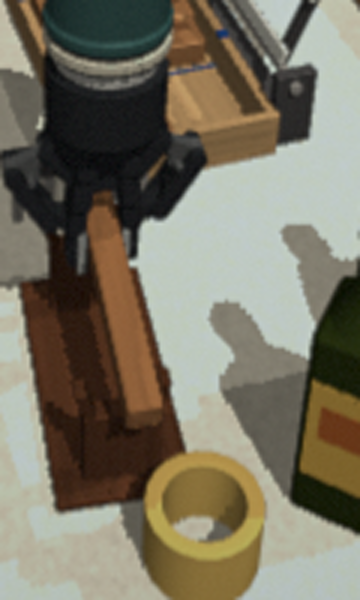

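Emit:
jog_arm(
  deltas=[
    {"hand": -1,"linear": [-0.003,0,-0.008],"turn": 0},
    {"hand": -1,"linear": [-0.001,0,-0.008],"turn": 0},
    {"hand": -1,"linear": [0,0,0],"turn": 0},
  ],
  newtons=45,
)

```text
time: 17.83
ee_pos: [0.4778, -0.2824, 0.0782]
tool_rot: [-2.347, -2.071, 0.031]
ft_force: [-0.4, 0.8, -1.2]
gripper_width: 0.0205
```

```bash
python3 - <<'E'
from h import *
st2()
E
```

```text
t 17.83 tcp [ 0.4778 -0.2824  0.0782] rv [-2.347 -2.071  0.031] yaw -7.16 F [-0.4  0.8 -1.2] T [-0.   -0.04 -0.02] w 0.0205 HEAD bed [-112.4 -245.4] z 0.0393
```

Emit:
jog_arm(
  deltas=[
    {"hand": -1,"linear": [0,0,-0.004],"turn": 0},
    {"hand": -1,"linear": [0,0,-0.004],"turn": 0},
    {"hand": -1,"linear": [0,0,-0.004],"turn": 0},
  ],
  newtons=22,
)

```text
time: 18.08
ee_pos: [0.4779, -0.2827, 0.0657]
tool_rot: [-2.349, -2.071, 0.03]
ft_force: [1.0, 1.1, -0.4]
gripper_width: 0.0206
```

```bash
python3 - <<'E'
from h import *
st2();snap('side','s31');crop('s31',280,200,400,400,'s31d',3);snap('wrist','w31')
E
```

```text
t 18.08 tcp [ 0.4779 -0.2827  0.0657] rv [-2.349 -2.071  0.03 ] yaw -7.19 F [ 1.   1.1 -0.4] T [-0.07  0.01 -0.04] w 0.0206 HEAD bed [-112.2 -245.8] z 0.0267
3
```

View pics/s31d.png

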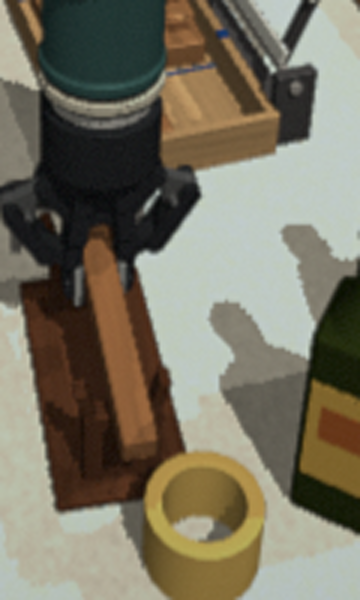

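View pics/w31.png

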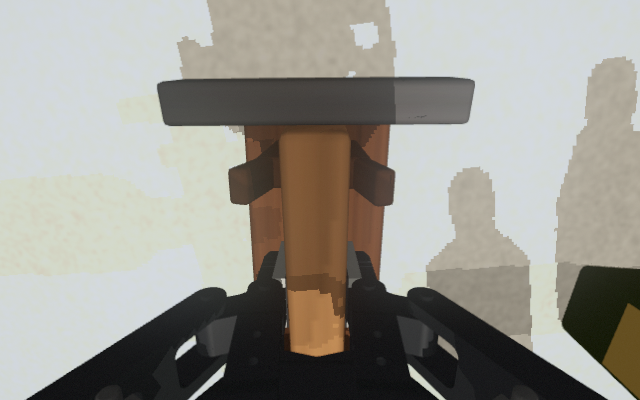

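Emit:
jog_arm(
  deltas=[
    {"hand": -1,"linear": [0,0,-0.003],"turn": 0},
    {"hand": -1,"linear": [0,0,-0.003],"turn": 0},
    {"hand": -1,"linear": [0,0,-0.002],"turn": 0},
  ],
)

```text
time: 18.43
ee_pos: [0.4794, -0.2827, 0.0616]
tool_rot: [-2.351, -2.07, 0.03]
ft_force: [-5.0, 6.3, 14.8]
gripper_width: 0.021
```

```bash
python3 - <<'E'
from h import *
st2();snap('wrist','w32')
E
```

```text
t 18.43 tcp [ 0.4794 -0.2827  0.0616] rv [-2.351 -2.07   0.03 ] yaw -7.26 F [-5.   6.3 14.8] T [-0.71  1.16 -0.7 ] w 0.021 HEAD bed [-110.6 -245.8] z 0.0226
```

View pics/w32.png

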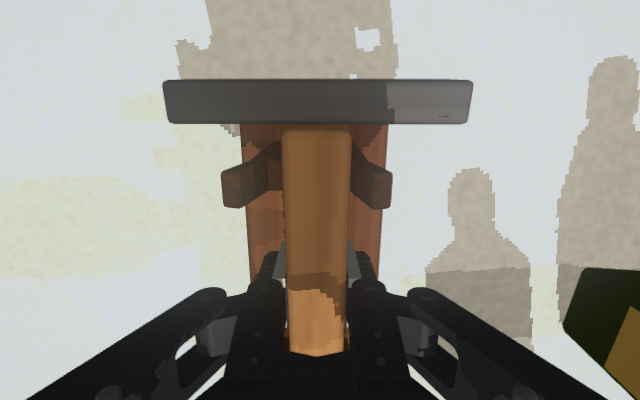

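Emit:
jog_arm(
  deltas=[
    {"hand": -0.45,"linear": [0,0,0.0],"turn": 0},
    {"hand": -0.4,"linear": [0,0,0],"turn": 0},
    {"hand": -0.3,"linear": [0,0,0],"turn": 0},
  ],
)

```text
time: 18.73
ee_pos: [0.4809, -0.2834, 0.0636]
tool_rot: [-2.353, -2.073, 0.028]
ft_force: [-0.3, 0.5, -0.6]
gripper_width: 0.0305
```

```bash
python3 - <<'E'
from h import *
st2();snap('wrist','w33');snap('side','s33');crop('s33',280,200,400,400,'s33d',3)
E
```

```text
t 18.73 tcp [ 0.4809 -0.2834  0.0636] rv [-2.353 -2.073  0.028] yaw -7.26 F [-0.3  0.5 -0.6] T [ 0.03 -0.06 -0.  ] w 0.0305 HEAD bed [-109.  -246.6] z 0.0245
3
```

View pics/w33.png

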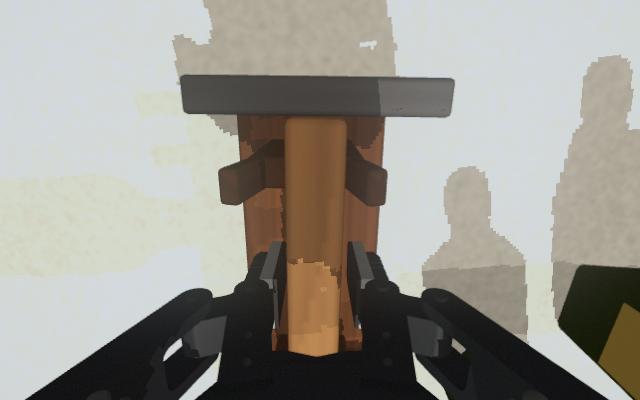

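View pics/s33d.png

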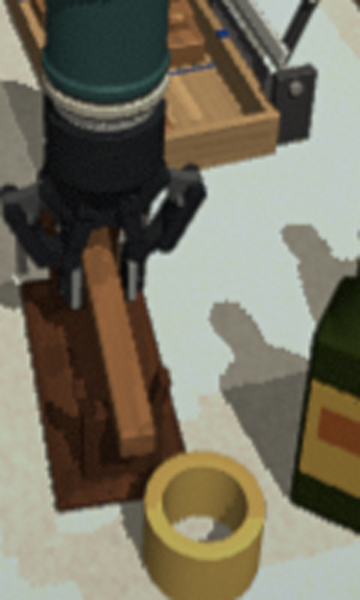

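```bash
python3 - <<'E'
from fit1 import *
w=load('w33')
P=[(-.011,.065,.011),(.011,.065,.011)]
print([atz(w,p,.096).round(4) for p in [(286,119),(347,119),(287,300),(341,300)]])
yaw=np.radians(-7.2);d=np.array([-np.sin(yaw),np.cos(yaw)]);print('ideal head end mid',np.array([.4785,-.2765])+.065*d)
E
```

```text
[array([ 0.4804, -0.213 ,  0.096 ]), array([ 0.5007, -0.2155,  0.096 ]), array([ 0.4698, -0.2833,  0.096 ]), array([ 0.4915, -0.2858,  0.096 ])]
ideal head end mid [ 0.48664666 -0.21201254]
```

Emit:
jog_arm(
  deltas=[
    {"hand": -0.3,"linear": [-0.003,0.0003,0],"turn": 0},
    {"hand": -0.45,"linear": [-0.001,0,0],"turn": 0},
    {"hand": -0.48,"linear": [0,0,0],"turn": 0},
  ],
)

```text
time: 19.08
ee_pos: [0.4772, -0.2833, 0.0633]
tool_rot: [-2.354, -2.073, 0.027]
ft_force: [1.2, 0.9, 0.7]
gripper_width: 0.0221
```

Emit:
jog_arm(
  deltas=[
    {"hand": -0.3,"linear": [0,0,0],"turn": 0},
    {"hand": 0.1,"linear": [0,0,0],"turn": 0},
    {"hand": 0.3,"linear": [0,0,0],"turn": 0},
    {"hand": 0.3,"linear": [0,0,0.02],"turn": 0},
    {"hand": 0.3,"linear": [0,0,0.035],"turn": 0},
    {"hand": 0.3,"linear": [0,0,0.04],"turn": 0},
  ],
)

```text
time: 19.58
ee_pos: [0.4677, -0.2778, 0.1486]
tool_rot: [-2.336, -2.057, 0.038]
ft_force: [0.5, -0.6, -0.1]
gripper_width: 0.0555
```

```bash
python3 - <<'E'
from fit1 import *
snap('wrist','w34');snap('side','s34');crop('s34',280,220,400,400,'s34d',3.3);s=observe();print(s['time'],s['ee_pos'],s['ft_force'])
E
```

```text
3.3
19.6833 [ 0.47372203 -0.28170062  0.15704725] [ 0.85686628 -1.45664372  0.39269135]
```

View pics/w34.png

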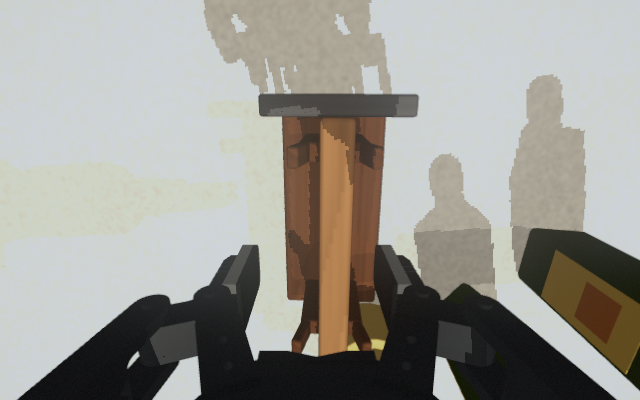

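View pics/s34d.png

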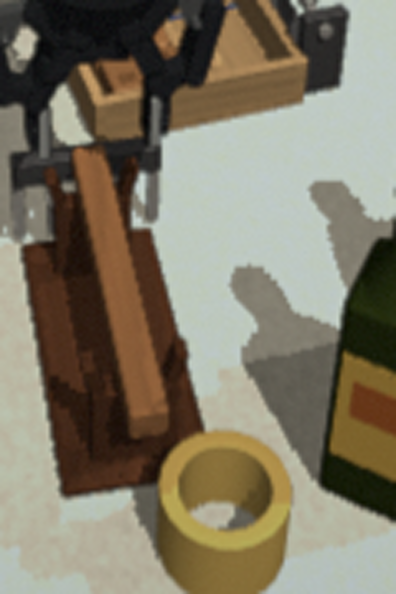

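The rake lies level and centred in the forks (side crop (120,290); wrist handle u≈338 between fork tips 299 and 368). Next, the pedal.

```bash
python3 - <<'E'
from h import *
t=load('top0');s=load('side0')
a=(220+237/9,205+322/9); b=(220+122/4,110+249/4)
print(atz(t,a,.083).round(4), tri([(t,a),(s,b)]).round(4))
e0=atz(t,a,.083); print(proj(s,e0)); 
E
```

```text
[0.4453 0.2193 0.083 ] [0.4454 0.2212 0.0734]
[[250.55745394 169.75749514]]
```

Emit:
jog_arm(
  deltas=[
    {"hand": -1,"linear": [0,0.01,0.04],"turn": 0},
    {"hand": -1,"linear": [-0.005,0.04,0.01],"turn": 5},
    {"hand": -1,"linear": [-0.005,0.04,0],"turn": 5},
    {"hand": -1,"linear": [-0.005,0.04,0],"turn": 5},
    {"hand": -1,"linear": [0,0.04,0],"turn": 5},
    {"hand": -1,"linear": [0,0.04,0],"turn": 5},
    {"hand": -1,"linear": [0,0.04,0],"turn": 5},
    {"hand": -1,"linear": [0,0.04,0],"turn": 5},
  ],
  newtons=40,
)

```text
time: 20.35
ee_pos: [0.4577, 0.0081, 0.2046]
tool_rot: [1.605, 2.694, -0.031]
ft_force: [0.8, 0.3, 0.4]
gripper_width: 0.0001
```

Emit:
jog_arm(
  deltas=[
    {"hand": -1,"linear": [-0.002,0.04,0],"turn": 5},
    {"hand": -1,"linear": [-0.002,0.04,0],"turn": 5},
    {"hand": -1,"linear": [-0.002,0.04,0],"turn": 5},
    {"hand": -1,"linear": [-0.002,0.03,-0.01],"turn": 5},
    {"hand": -1,"linear": [0,0.0,-0.0],"turn": 0},
  ],
)

```text
time: 20.77
ee_pos: [0.4464, 0.1706, 0.1933]
tool_rot: [1.072, 2.943, -0.024]
ft_force: [-0.9, -0.8, -0.4]
gripper_width: 0.0001
```

```bash
python3 - <<'E'
from h import *
st2();snap('wrist','w35');snap('side','s35');crop('s35',200,100,330,200,'s35d',6)
E
```

```text
t 20.77 tcp [0.4464 0.1706 0.1933] rv [ 1.072  2.943 -0.024] yaw 49.96 F [-0.9 -0.8 -0.4] T [0.02 0.   0.03] w 0.0001 HEAD bed [-225.   175.4] z 0.1538
6
```

View pics/w35.png

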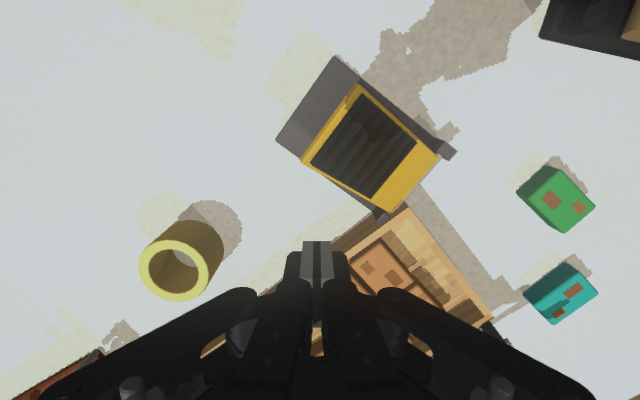

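View pics/s35d.png

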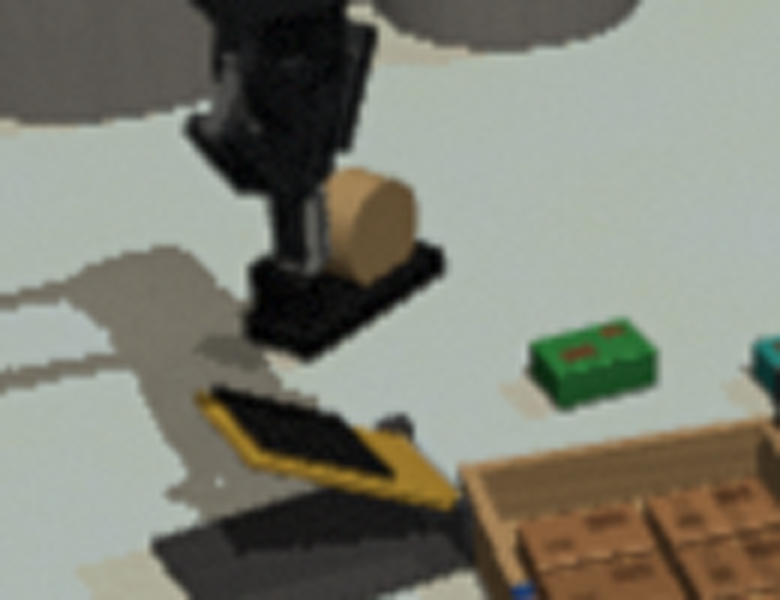

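The wrist view shows the pad with corners (361,94), (417,142), (374,198) and (311,162), centred at about (366,148).

```bash
python3 - <<'E'
from h import *
t=load('top0');s=load('s35');w=load('w35')
a=(220+237/9,205+322/9); b=(200+300/6,100+433/6); c=(366,148)
print(tri([(t,a),(s,b),(w,c)]).round(4),tri([(t,a),(w,c)]).round(4),tri([(s,b),(w,c)]).round(4),atz(w,c,.083).round(4))
E
```

```text
[0.4449 0.2234 0.0721] [0.4477 0.2249 0.0561] [0.4443 0.225  0.0717] [0.4425 0.2249 0.083 ]
```

Emit:
jog_arm(
  deltas=[
    {"hand": -1,"linear": [-0.002,0.026,-0.01],"turn": 0},
    {"hand": -1,"linear": [-0.001,0.022,-0.02],"turn": 0},
    {"hand": -1,"linear": [0,0,-0.03],"turn": 0},
    {"hand": -1,"linear": [0,0,-0.01],"turn": 0},
    {"hand": -1,"linear": [0,0,0],"turn": 0},
  ],
)

```text
time: 21.28
ee_pos: [0.4483, 0.2116, 0.125]
tool_rot: [1.094, 2.925, -0.024]
ft_force: [-1.1, -0.8, 0.5]
gripper_width: -0.0
```

```bash
python3 - <<'E'
from h import *
st2();snap('side','s36');crop('s36',200,100,330,200,'s36d',6)
E
```

```text
t 21.28 tcp [0.4483 0.2116 0.125 ] rv [ 1.094  2.925 -0.024] yaw 49.0 F [-1.1 -0.8  0.5] T [-0.01  0.02  0.01] w -0.0 HEAD bed [-222.3  217.3] z 0.0847
6
```

View pics/s36d.png

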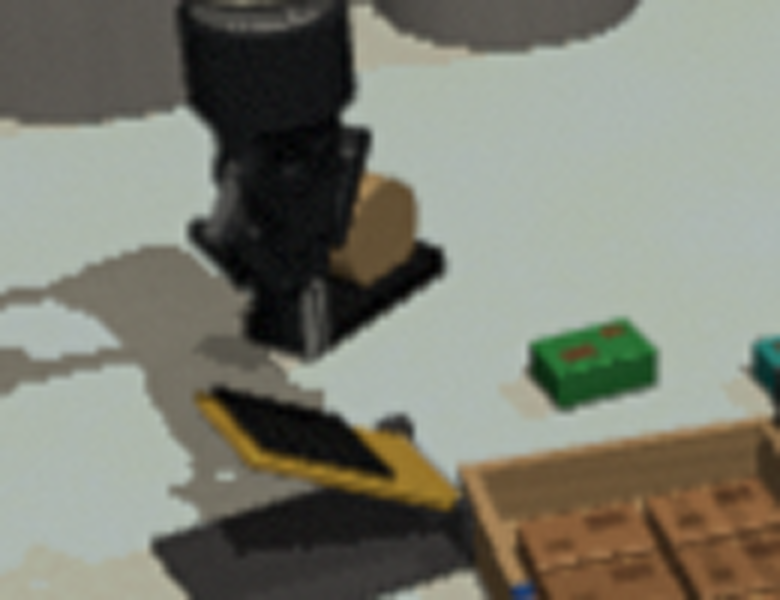

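Emit:
jog_arm(
  deltas=[
    {"hand": -1,"linear": [-0.006,0.011,-0.008],"turn": 0},
    {"hand": -1,"linear": [0,0,-0.012],"turn": 0},
    {"hand": -1,"linear": [0,0,-0.008],"turn": 0},
    {"hand": -1,"linear": [0,0,-0.006],"turn": 0},
  ],
)

```text
time: 21.67
ee_pos: [0.4473, 0.2196, 0.0955]
tool_rot: [1.101, 2.915, -0.017]
ft_force: [-0.2, 0.4, -0.2]
gripper_width: 0.0001
```

```bash
python3 - <<'E'
from h import *
st2()
E
```

```text
t 21.67 tcp [0.4473 0.2196 0.0955] rv [ 1.101  2.915 -0.017] yaw 48.62 F [-0.2  0.4 -0.2] T [ 0.   -0.   -0.02] w 0.0001 HEAD bed [-222.7  225.9] z 0.0548
```

Emit:
jog_arm(
  deltas=[
    {"hand": -1,"linear": [-0.004,0.003,-0.006],"turn": 0},
    {"hand": -1,"linear": [-0.001,0,-0.006],"turn": 0},
    {"hand": -1,"linear": [0,0,-0.006],"turn": 0},
    {"hand": -1,"linear": [0,0,-0.006],"turn": 0},
  ],
)

```text
time: 22.0
ee_pos: [0.4446, 0.222, 0.0724]
tool_rot: [1.103, 2.911, -0.013]
ft_force: [-1.8, -0.5, 6.5]
gripper_width: -0.0002
```

```bash
python3 - <<'E'
from h import *
st2();snap('side','s37');crop('s37',200,80,400,240,'s37d',3.7)
E
```

```text
t 22.0 tcp [0.4446 0.222  0.0724] rv [ 1.103  2.911 -0.013] yaw 48.49 F [-1.8 -0.5  6.5] T [-0.07  0.31 -0.03] w -0.0002 HEAD bed [-225.1  228.4] z 0.0315
3.7
```

View pics/s37d.png

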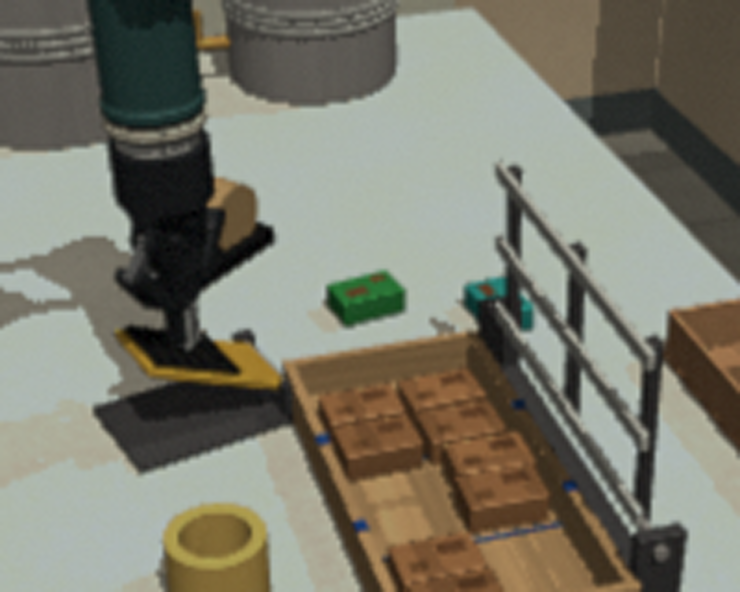

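The finger is on the pad (crop (185,345)), and the gauge is starting to swing. I'll keep pressing slowly.

Emit:
jog_arm(
  deltas=[
    {"hand": -1,"linear": [-0.001,0,-0.006],"turn": 0},
    {"hand": -1,"linear": [-0.001,0,-0.006],"turn": 0},
    {"hand": -1,"linear": [-0.001,0,-0.006],"turn": 0},
    {"hand": -1,"linear": [-0.001,0,-0.005],"turn": 0},
  ],
)

```text
time: 22.38
ee_pos: [0.442, 0.2221, 0.0519]
tool_rot: [1.102, 2.909, -0.013]
ft_force: [-5.2, -3.2, 10.4]
gripper_width: 0.0001
```

```bash
python3 - <<'E'
from h import *
st2()
E
```

```text
t 22.38 tcp [0.442  0.2221 0.0519] rv [ 1.102  2.909 -0.013] yaw 48.52 F [-5.2 -3.2 10.4] T [-0.46  0.84 -0.03] w 0.0001 HEAD bed [-227.7  228.4] z 0.0109
```

Emit:
jog_arm(
  deltas=[
    {"hand": -1,"linear": [-0.001,0,-0.005],"turn": 0},
    {"hand": -1,"linear": [-0.001,0,-0.005],"turn": 0},
    {"hand": -1,"linear": [0,0,-0.004],"turn": 0},
  ],
)

```text
time: 22.63
ee_pos: [0.4393, 0.2213, 0.0399]
tool_rot: [1.101, 2.911, -0.017]
ft_force: [-4.8, -0.8, 10.7]
gripper_width: -0.0002
```

```bash
python3 - <<'E'
from h import *
st2();snap('side','s38');crop('s38',200,80,400,240,'s38d',3.7)
E
```

```text
t 22.63 tcp [0.4393 0.2213 0.0399] rv [ 1.101  2.911 -0.017] yaw 48.55 F [-4.8 -0.8 10.7] T [-0.15  0.98  0.02] w -0.0002 HEAD bed [-230.6  227.5] z -0.0011
3.7
```

View pics/s38d.png

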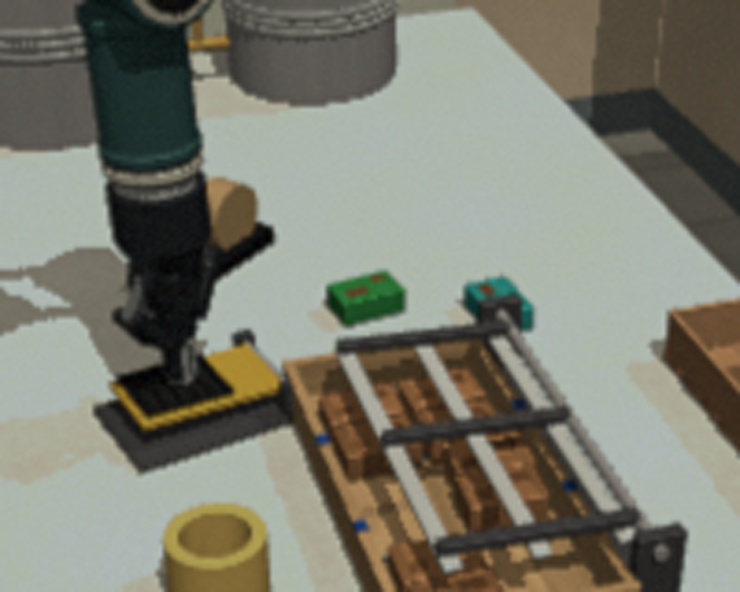

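The gauge is nearly level over the layer. Small steps now until the stop.

Emit:
jog_arm(
  deltas=[
    {"hand": -1,"linear": [0,0,-0.003],"turn": 0},
    {"hand": -1,"linear": [0,0,-0.002],"turn": 0},
  ],
)

```text
time: 22.85
ee_pos: [0.4391, 0.2213, 0.0384]
tool_rot: [1.102, 2.912, -0.02]
ft_force: [-8.7, -4.0, 21.4]
gripper_width: -0.0001
```

Emit:
jog_arm(
  deltas=[
    {"hand": -1,"linear": [0,0,-0.002],"turn": 0},
    {"hand": -1,"linear": [0,0,-0.001],"turn": 0},
  ],
)

```text
time: 23.02
ee_pos: [0.439, 0.2213, 0.0389]
tool_rot: [1.102, 2.913, -0.022]
ft_force: [-1.9, -1.0, 6.9]
gripper_width: -0.0001
```

Emit:
jog_arm(
  deltas=[
    {"hand": -1,"linear": [0,0,-0.003],"turn": 0},
    {"hand": -1,"linear": [0,0,-0.0025],"turn": 0},
  ],
)

```text
time: 23.18
ee_pos: [0.4391, 0.2213, 0.0384]
tool_rot: [1.102, 2.914, -0.024]
ft_force: [-9.4, -4.0, 24.6]
gripper_width: -0.0002
```

```bash
python3 - <<'E'
from h import *
st2();snap('side','s39');crop('s39',200,80,400,240,'s39d',3.7);st2()
E
```

```text
t 23.18 tcp [0.4391 0.2213 0.0384] rv [ 1.102  2.914 -0.024] yaw 48.56 F [-9.4 -4.  24.6] T [-0.73  1.7  -0.02] w -0.0002 HEAD bed [-230.9  227.3] z -0.0025
3.7
t 23.23 tcp [0.4391 0.2213 0.0384] rv [ 1.102  2.914 -0.025] yaw 48.56 F [-8.9 -3.7 23.6] T [-0.72  1.63 -0.02] w -0.0001 HEAD bed [-230.9  227.3] z -0.0024
```

View pics/s39d.png

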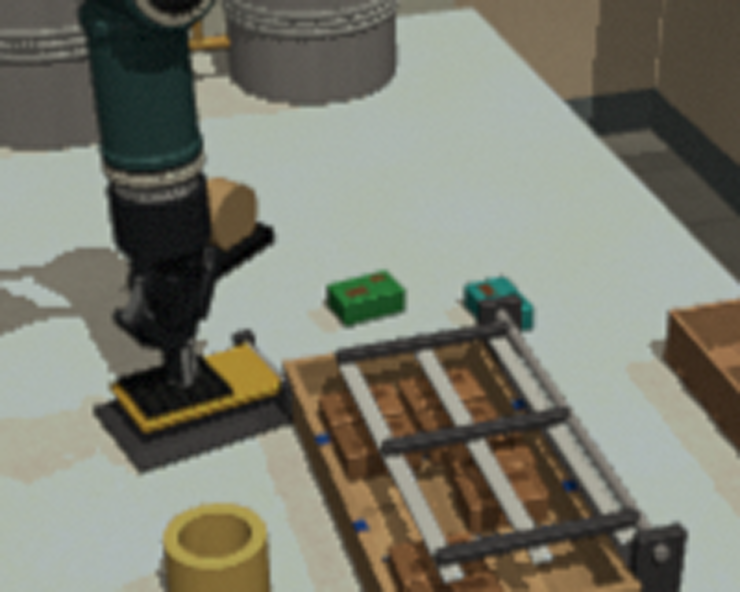

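It is at its hard stop (24 N, z stays at 0.0384) with the gauge level over the layer. I'll ease off, lift clear, and let it spring back.

Emit:
jog_arm(
  deltas=[
    {"hand": -1,"linear": [0.001,0,0.006],"turn": 0},
    {"hand": -1,"linear": [0.001,0,0.008],"turn": 0},
    {"hand": -1,"linear": [0.001,0,0.01],"turn": 0},
    {"hand": -1,"linear": [0,0,0.012],"turn": 0},
    {"hand": -1,"linear": [0,0,0.015],"turn": 0},
    {"hand": -1,"linear": [0,0,0.03],"turn": 0},
    {"hand": -1,"linear": [-0.005,0,0.035],"turn": 0},
    {"hand": -1,"linear": [-0.02,0.02,0.035],"turn": 0},
  ],
)

```text
time: 23.9
ee_pos: [0.4148, 0.2352, 0.1872]
tool_rot: [1.108, 2.92, -0.042]
ft_force: [0.1, 1.1, 1.1]
gripper_width: -0.0002
```

Emit:
jog_arm(
  deltas=[
    {"hand": -1,"linear": [-0.01,0.035,0.0],"turn": 0},
    {"hand": -1,"linear": [-0.01,0.035,0],"turn": 0},
    {"hand": -1,"linear": [-0.01,0.035,0],"turn": 0},
    {"hand": -1,"linear": [-0.01,0.035,0],"turn": 0},
    {"hand": -1,"linear": [0,0,0],"turn": 0},
    {"hand": -1,"linear": [0,0,0],"turn": 0},
  ],
)

```text
time: 24.4
ee_pos: [0.3771, 0.3866, 0.2035]
tool_rot: [1.106, 2.907, -0.007]
ft_force: [0.5, 0.1, -0.4]
gripper_width: 0.0
```

```bash
python3 - <<'E'
from h import *
st2();snap('side','s40');snap('top','t40');crop('t40',140,110,520,280,'t40d',2.1);crop('s40',200,90,420,260,'s40c',3.6)
t0=load('top0')['color'].astype(int);t1=load('t40')['color'].astype(int)
E
```

```text
t 24.4 tcp [0.3771 0.3866 0.2035] rv [ 1.106  2.907 -0.007] yaw 48.33 F [ 0.5  0.1 -0.4] T [0.02 0.   0.  ] w 0.0 HEAD bed [-294.4  392.5] z 0.1625
2.1
3.6
```

View pics/t40d.png

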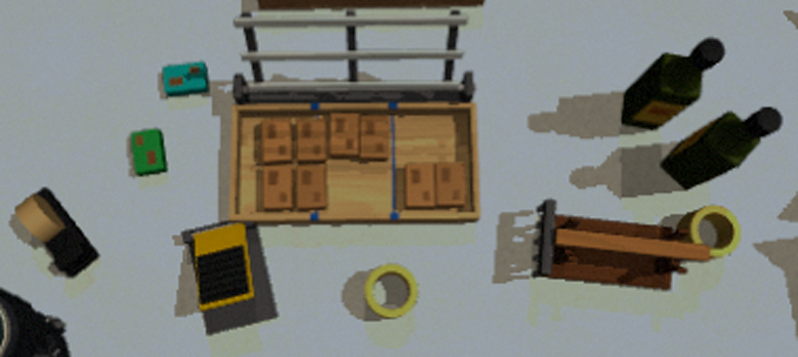

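View pics/s40.png

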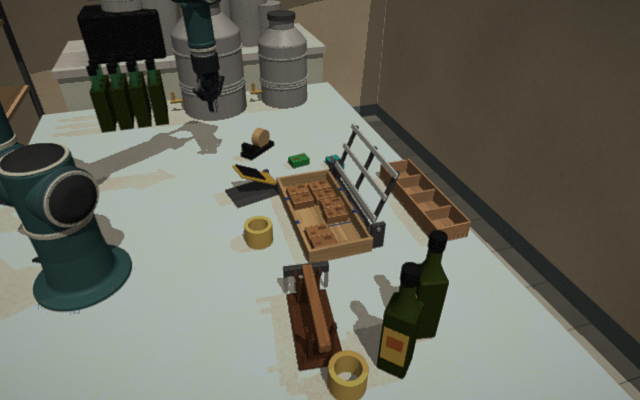

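View pics/s40c.png

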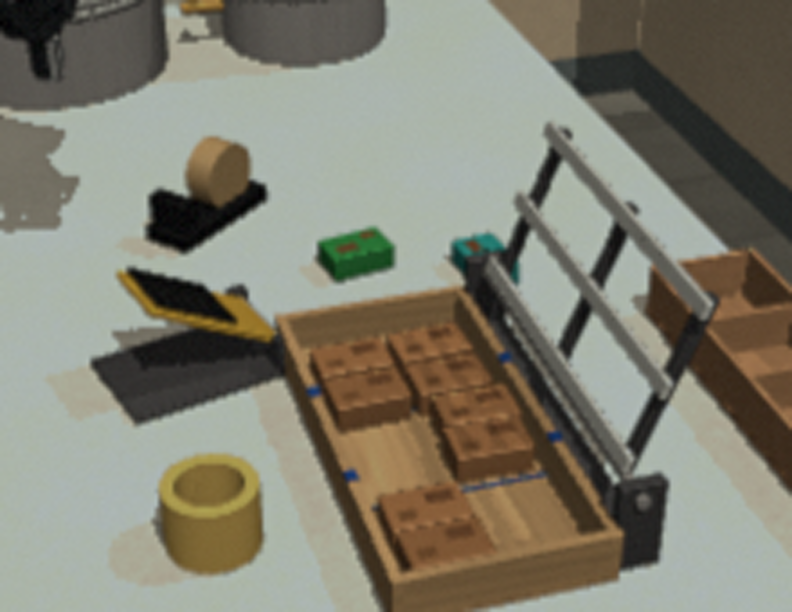

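Everything is in place: the pedal is up, the gauge is back, the rake is home, and the rest of the scene is unmoved. I'm handing in.

```bash
python3 - <<'E'
from h import *
print(finish_job()); 
E
```

```text
the job is handed in; nothing more can be done
None
```

I spread the heap with the rake and laid the rake back in its rest. Then I pressed the pedal to its stop and let it spring back. The job was handed in at about 24.5 s of the 64 s allowed, and no verdict was reported.

**Last checks (top and side pictures)**
- **Blocks:** All eight are in the crate, flat, none on another. By block centres the thirds hold 4, 2 and 2 blocks from +y to -y. The second +y row straddles its blue line. Without that row, each third still has two blocks fully inside.
- **Rake:** It lies level in both forks. After I centred it, the wrist view showed the handle within about 2 mm of the fork centre.
- **Pedal and gauge:** The pad stopped moving at 24 N (TCP z 0.038) with the gauge level over the layer. Both sprang back.
- **Left alone:** Bottles, label rolls and tape dispenser look unmoved. I compared these by eye only.

**What went wrong along the way**
- **First grip:** It rode up while closing and pushed the rake about 5 mm in its rest, so I opened and gripped again.
- **Tines on block tops:** They came down on blocks several times, at up to about 16 N. This tilted the rake about 7° in the grip, and it levelled again when laid down.
- **Disagreeing measurements:** The side and wrist cameras differed by about 5 mm on the gap between the second and third rows on the right. That gap was too narrow for the tines, so I pulled only the left-hand pair into the -y third.

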